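# Level a gel-casting tray on spacer plates

## Task

Level the gel-casting tray on the levelling rig: stack on the rig's pad the spacer plates that together come up to the height of the pillar standing in the rig's fork, then lay the tray, right way up, centred along the rig, with one end on the pillar and the other on the stack, so that it rests level. Do not shift the beaker, the bottle, the tube rack or the wash bottle.

Things in the scene. Friction and masses are not known exactly. Their poses are not given: they have to be found in the camera images.
- base: dark steel base of the levelling rig, fixed to the bench. Origin on the bench top, midway between its two ends; z up. x runs along the rig: at x = -75 mm the pad for the spacers (74 mm along x, 100 mm along y, 6 mm thick), at x = +75 mm an open fork that stands round the foot of the support pillar in use. Everything in between is 5 mm high or less
- pad_top (a point): centre of the pad's upper face (6 mm above the bench), where the spacers are stacked
- pillar_place (a point): point on the bench in the fork, on the axis of the pillar in use
- pillar_a: round aluminium support pillar 46 mm high, fixed to the bench; flat top 44 mm across, black rubber, foot 52 mm across; origin on the bench, on its axis. One of the four pillars stands in the fork of the base and is the one in use; the other three are spares, standing in a row at the back left
- pillar_b: round aluminium support pillar 54 mm high, fixed to the bench; flat top 44 mm across, black rubber, foot 52 mm across; origin on the bench, on its axis. One of the four pillars stands in the fork of the base and is the one in use; the other three are spares, standing in a row at the back left
- pillar_c: round aluminium support pillar 62 mm high, fixed to the bench; flat top 44 mm across, black rubber, foot 52 mm across; origin on the bench, on its axis. One of the four pillars stands in the fork of the base and is the one in use; the other three are spares, standing in a row at the back left
- pillar_d: round aluminium support pillar 70 mm high, fixed to the bench; flat top 44 mm across, black rubber, foot 52 mm across; origin on the bench, on its axis. One of the four pillars stands in the fork of the base and is the one in use; the other three are spares, standing in a row at the back left
- spacer_12_c (a point): centre of the yellow spacer plate, 90 mm (its x) x 50 mm (its y) x 12 mm thick (z up), flat on both faces, about 0.09 kg, loose
- spacer_20_c (a point): centre of the blue spacer plate, 90 mm (its x) x 50 mm (its y) x 20 mm thick (z up), flat on both faces, about 0.13 kg, loose; it starts lying on the grey 44 mm plate, flush with it
- spacer_28_c (a point): centre of the green spacer plate, 90 mm (its x) x 50 mm (its y) x 28 mm thick (z up), flat on both faces, about 0.18 kg, loose
- spacer_44_c (a point): centre of the grey spacer plate, 90 mm (its x) x 50 mm (its y) x 44 mm thick (z up), flat on both faces, about 0.27 kg, loose; the blue 20 mm plate starts on top of it
- tray_c (a point): centre, half-way up, of the empty aluminium gel-casting tray, 200 mm (its x) x 60 mm (its y) x 24 mm high (z up), walls and floor 4 mm, flat underneath, open at the top, with a dark sheet on its floor, about 0.22 kg, loose
- beaker_c (a point): bystander, loose: glass beaker, 58 mm across, 70 mm high; the point is 35 mm above its underside, in the middle
- bottle_c (a point): bystander, loose: white square bottle with a round cap, 62 x 62 mm, 142 mm high; the point is 71 mm above its underside, in the middle
- rack_c (a point): bystander, loose: orange tube rack, 150 mm (its x) x 62 mm, 86 mm high; the point is 43 mm above its underside, in the middle
- wash_c (a point): bystander, loose: wash bottle, 103 x 70 mm, 209 mm high; the point is 100 mm above its underside, in the middle
Mind the look-alikes: they are no part of the job. What is shaped like the pillar_a but purple or yellow is not meant.

How it is judged:
At the end, for the whole second after the job is handed in: The tray rests, released and still, on a pillar and on a spacer stack standing on the pad, not on the base; it is within 0.025 rad (1.4 deg) of level, its centre within 25 mm along and 20 mm across of the base's middle, its length within 0.17 rad (10 deg) of the base's x (angle between tray_c's own z axis and vertical below 0.025 rad and angle between the x axis of tray_c and the x axis of base, either way round below 0.17 rad and x of tray_c in the frame of base between -0.025 and 0.025 m and y of tray_c in the frame of base between -0.02 and 0.02 m and (contact force between tray and pillar_a above 0.15 N or contact force between tray and pillar_b above 0.15 N or contact force between tray and pillar_c above 0.15 N or contact force between tray and pillar_d above 0.15 N) and (contact force between tray and spacer_12 above 0.15 N or contact force between tray and spacer_20 above 0.15 N or contact force between tray and spacer_28 above 0.15 N or contact force between tray and spacer_44 above 0.15 N) and (contact force between base and spacer_12 above 0.3 N or contact force between base and spacer_20 above 0.3 N or contact force between base and spacer_28 above 0.3 N or contact force between base and spacer_44 above 0.3 N) and contact force between tray and base below 0.05 N and linear speed of tray below 0.02 m/s); the robot touches nothing.
It fails at once if the beaker is shifted by more than 30 mm or tipped (distance of beaker_c from where it was at the start of the episode above 0.03 m or angle between beaker_c's own z axis and vertical above 0.3 rad).
It fails at once if the bottle is shifted by more than 30 mm or tipped (distance of bottle_c from where it was at the start of the episode above 0.03 m or angle between bottle_c's own z axis and vertical above 0.3 rad).
It fails at once if the tube rack is shifted by more than 30 mm or tipped (distance of rack_c from where it was at the start of the episode above 0.03 m or angle between rack_c's own z axis and vertical above 0.3 rad).
It fails at once if the wash bottle is shifted by more than 30 mm or tipped (distance of wash_c from where it was at the start of the episode above 0.03 m or angle between wash_c's own z axis and vertical above 0.3 rad).
It also fails if it takes over 72 s, if anything falls off the work surface, if the arm or the gripper's body presses on something with over 40 N, if the wrist force passes 120 N, or if a joint passes its speed limit or range.

## Robot

A 6-joint arm with a two-finger parallel gripper is mounted at the origin on a cart in front of the work surface, level with it; the furniture and walls round the work are solid. World frame = base frame: x ahead of the robot, y to its left, z up, the work surface at z = 0. Lengths are in m, angles in rad, forces in N, time in s.
With the tool pointing down it reaches from about 0.375 to 0.975 m from the base axis. Payload 3.8 kg.
Tool frame: the origin (TCP) lies at the very end of the fingers, on their centre line; the grasp point (between the pads) lies 19 mm behind it (bot.grip_point_offset is the distance from the TCP to the grasp point, in m); z points along the fingers, x is the direction in which the jaws open and shut, and the axes are right-handed (so a half turn about z gives the same grasp; the last joint's range is limited). The gripper opens to 85 mm and grips with 20 to 120 N. Pads are 22 mm wide; open, the fingers measure 114 mm over their backs; the gripper's body (76 mm by 85 mm) begins 54 mm behind the grasp point. The pads swing forward as they close: fully open they stand 13 mm farther back than shut.
Start: joints at [-1.319, 0.264, 1.604, -0, 1.274, -0.037], TCP at [0.192, -0.647, 0.231] pointing down, gripper open.
Joint ranges: [-2.63, 2.63], [-0.94, 2.18], [0.31, 2.57], [-1.31, 4.45], [0, 2.66], [-2.55, 2.55]. Speed limits (rad/s): [2.57, 2.57, 3.14, 3.14, 3.14, 3.14].

## Interface

Orientations are given as a rotation vector (axis times angle).
In Python, from workcell import bot, read_camera gives the robot as it stands.
- The arm moves only by the tool arm_command, never from a script. Its argument "rows" is a list of rows, each an object with "delta_rot": the turn, a rotation vector about the tool's x, y, z in rad, a list of three; "xyz": the shift along the tool's x, y, z in m, a list of three; "gripper": the finger opening in m, from 0 to 0.0854. A call has 1 to 12 rows; each row shifts and turns the commanded pose from where the row before left it, along the tool's axes as they then stand; what a row does not reach is not made up. A row lasts 1/10 s, in which the tool goes at most 50 mm and 8.59 degrees, less where a joint would pass 70% of its speed; a pose out of reach is approached as far as the arm can. A call is refused whole if a number of a shift passes 0.05 or a number of a turn 0.15, either way. A call with a gripper value outside its range is refused whole. The fingers move at their own pace and stop on an object; "force" is the grip in N (left out, the last holds). Time passes only in rows, so rows that do not move let the fingers close. It gives the time, the measured TCP pose, the force and the opening at its end, in the units of the state.
- bot.read_state(): the state, without advancing time (a new reading comes with each control period).
- read_camera(name): name is "scene" or "top" or "wrist"; returns a dict with "pixels" (400x640x3 uint8, red, green, blue), "range_z" (400x640 float32, m along the optical axis (not along the pixel's ray), 0 where there is no reading), "intrinsics" (3x3 intrinsics, pixels), "camera_from_world" (4x4, takes a point from world to camera coordinates). Camera axes: x right, y up, looking along -z (the intrinsics and any distortion apply to the point x, -y, -z); pixel columns grow to the right and rows downward; lengths in m; the calibration is good to about 2 mm. A picture is of the moment at which its call begins.
- bot.finish_job(): hands the job in, once; it reports no verdict.
The state is a dict: "time": time; "q": joint angles; "joint_vel": joint speeds; "joint_torque": joint torques, N m; "tool_pos": TCP position; "tcp_rot": TCP orientation; "wrist_force": force on the tool from outside, world axes, zero at the start; "torque": the same for the moment, N m; "width": opening from 0.0 (shut) to 1.0 (fully open).
Only numpy, scipy, OpenCV 4.12 (cv2) and the standard library are available. Lean on these libraries where they do the work, as an engineer would, in place of code of your own. Each camera call takes 0.05 s, during which the arm holds its last target.

## Working session

There is one attempt and no reset: what is moved stays moved. The work goes in short steps, Python scripts to look and compute and a tool call to move; the robot and the scene stay as the last step left them, time stands still between calls to the robot, and variables do not carry over. Pictures are saved under pics/ and viewed, and the job is handed in when it is done.

Besides the shell and the picture viewer there is one more tool, called after "Request:" in YAML: its name, and indented under it one key for each argument. arm_command: Moves the arm, as the interface text tells. Its arguments: {"type":"object","properties":{"rows":{"type":"array","items":{"type":"object","properties":{"delta_rot":{"type":"array","items":{"type":"number"}},"xyz":{"type":"array","items":{"type":"number"}},"gripper":{"type":"number"}}}},"force":{"type":"number"}},"required":["rows"]}

```bash
ls; mkdir -p pics; cat > h.py <<'E'
import numpy as np, cv2
from workcell import bot, read_camera
def snap(n,f):
    c=read_camera(n); cv2.imwrite('pics/'+f,c['pixels'][:,:,::-1]); np.savez('pics/'+f+'.npz',**c); return c
def pts(c):
    K=c['intrinsics'];z=c['range_z'];h,w=z.shape
    u,v=np.meshgrid(np.arange(w),np.arange(h))
    x=(u-K[0,2])/K[0,0]*z;y=(v-K[1,2])/K[1,1]*z
    P=np.stack([x,-y,-z,np.ones_like(z)],-1)
    return (P@np.linalg.inv(c['camera_from_world']).T)[...,:3]
E
python3 - <<'E'
from h import *
for n in ['scene','top']:
    c=snap(n,n+'0.png');print(c['intrinsics'],c['camera_from_world'],c.keys())
print(bot.read_state())
E
```

```text
pics
[[435.76035186   0.         322.14283834]
 [  0.         435.76035186 202.7794543 ]
 [  0.           0.           1.        ]] [[-0.44267285 -0.89632849 -0.02521885  0.30347165]
 [ 0.4791303  -0.26021549  0.83828519 -0.3591359 ]
 [-0.75794123  0.35900297  0.54464847 -0.81563603]
 [ 0.          0.          0.          1.        ]] dict_keys(['pixels', 'range_z', 'intrinsics', 'camera_from_world'])
[[365.08746916   0.         324.02599143]
 [  0.         365.08746916 201.11633942]
 [  0.           0.           1.        ]] [[ 0.01272741 -0.99989581  0.00680988  0.01106812]
 [ 0.99684597  0.01322153  0.07825154 -0.62118958]
 [-0.07833343  0.00579246  0.99691039 -1.08374917]
 [ 0.          0.          0.          1.        ]] dict_keys(['pixels', 'range_z', 'intrinsics', 'camera_from_world'])
{'time': 0.1, 'q': array([-1.31891012e+00,  2.64693014e-01,  1.60523819e+00,  1.55434487e-05,
        1.27366090e+00, -3.69054535e-02]), 'joint_vel': array([-9.99487537e-05, -1.12884578e-03, -2.87386260e-03, -1.54217682e-03,
       -2.22696479e-03,  8.76680507e-05]), 'joint_torque': array([-3.21988409e-05, -5.16706467e+01, -3.68588662e+01, -7.92243600e-05,
        6.18719656e-03, -2.47946048e-05]), 'tool_pos': array([ 0.19207463, -0.64642162,  0.23007585]), 'tcp_rot': array([-2.51695697e+00,  1.87791798e+00,  2.43066002e-03]), 'wrist_force': array([0.08855837, 0.19005756, 0.29356006]), 'torque': array([ 0.00479867, -0.01564174,  0.00293831]), 'width': 1.0025702381693486}
```

View pics/scene0.png

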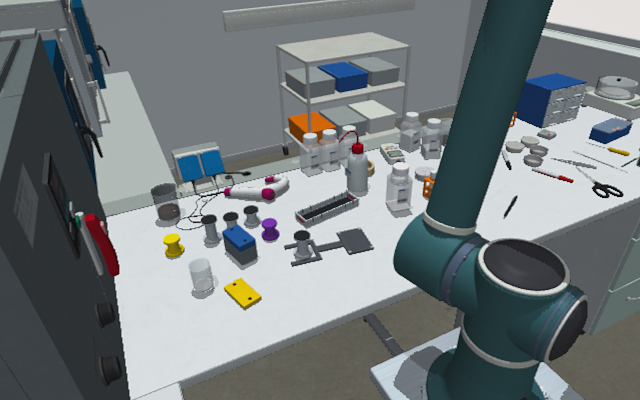

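View pics/top0.png

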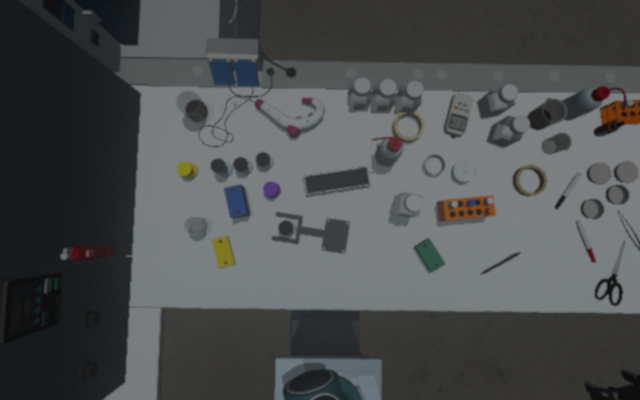

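The top view shows the rig at about (310,230), blue on grey at (236,202), yellow at (223,252), green at (429,255) and the tray at (337,181). The bystanders are the beaker at (197,228), bottle at (410,204), rack at (467,208) and wash bottle at (390,150). Next I'll measure them.

```bash
python3 - <<'E'
from h import *
c=dict(np.load('pics/top0.png.npz'));P=pts(c);im=c['pixels']
hsv=cv2.cvtColor(im,cv2.COLOR_RGB2HSV)
def comp(mask,name,mn=60):
    n,l,s,ce=cv2.connectedComponentsWithStats(mask.astype(np.uint8))
    for i in range(1,n):
        if s[i,4]<mn: continue
        m=l==i;q=P[m]
        r=cv2.minAreaRect((q[:,:2]*1000).astype(np.float32))
        print(name,s[i,:].tolist(),'rect',np.round(r[0],1),np.round(r[1],1),round(r[2],1),'z med/95',np.round(np.percentile(q[:,2],[5,50,95])*1000,1))
z=P[...,2]; roi=np.zeros(z.shape,bool);roi[85:306,135:520]=1
H,S,V=hsv[...,0],hsv[...,1],hsv[...,2]
comp(roi&(H>100)&(H<125)&(S>120)&(z>.02),'blue')
comp(roi&(H>18)&(H<35)&(S>150),'yel')
comp(roi&(H>50)&(H<95)&(S>90),'green')
comp(roi&(z>.03)&(z<.3),'tall',40)
comp(roi&(z>.012)&(z<.03),'low',60)
# rig
rg=np.zeros_like(roi);rg[205:260,265:360]=1
comp(rg&(V<120)&(z<.012),'rigdark',20)
for y,x in [(228,286),(230,286),(236,336),(234,318),(160,219),(165,240),(160,263)]: print((x,y),np.round(P[y-2:y+3,x-2:x+3].reshape(-1,3).mean(0)*1000,1))
big=cv2.resize(im[190:280,200:460][:,:,::-1],None,fx=3,fy=3,interpolation=cv2.INTER_CUBIC);big=cv2.convertScaleAbs(big,alpha=1.5)
cv2.imwrite('pics/crop0.png',big)
E
```

```text
blue [225, 186, 21, 31, 432] rect [565.2 180.9] [304.8  86.5] 62.9 z med/95 [60.5 64.  67. ]
yel [178, 163, 18, 13, 170] rect [712.4 436.4] [40.7 40. ] 48.5 z med/95 [ 7.5 45.7 49.1]
yel [213, 237, 21, 30, 393] rect [506.6 188.7] [ 83.5 328. ] 17.3 z med/95 [ 8.8 12.  15.5]
green [417, 240, 26, 31, 378] rect [ 510.8 -163.4] [372.   81.2] 70.6 z med/95 [24.2 27.7 31. ]
tall [238, 85, 22, 2, 42] rect [956.9 247.4] [ 5.8 60.6] 2.8 z med/95 [72.5 76.8 82.1]
tall [348, 85, 76, 29, 1817] rect [ 928.8 -153.7] [208.8  59.5] 87.8 z med/95 [ 39.  107.  143.1]
tall [480, 85, 39, 32, 836] rect [ 922.1 -493.4] [62.1 61.3] 12.6 z med/95 [ 40.7 106.  143.1]
tall [135, 89, 4, 66, 168] rect [855.1 594.3] [  5.1 197.1] 89.6 z med/95 [31.1 37.2 50.4]
tall [175, 90, 32, 31, 527] rect [899.4 419.8] [72.  71.6] 80.5 z med/95 [34.  67.5 92.8]
tall [262, 103, 59, 33, 544] rect [865.8 129.4] [182.  85.] 81.5 z med/95 [30.7 34.9 40.1]
tall [491, 116, 29, 31, 689] rect [ 833. -522.] [58.5 62.8] 72.6 z med/95 [ 37.2  98.4 141.6]
tall [372, 137, 32, 28, 615] rect [ 774.  -159.7] [91.8 64.1] 55.2 z med/95 [ 50.4 
[... 1631 characters left out ...]
 med/95 [18.6 22.6 26. ]
low [304, 166, 67, 30, 281] rect [685.4 -19.7] [ 61.  199.9] 9.4 z med/95 [14.9 23.3 26.7]
low [514, 170, 6, 22, 89] rect [ 693.3 -573.2] [64.7 15.2] 0.2 z med/95 [13.2 21.4 27. ]
low [212, 239, 23, 29, 214] rect [463.5 322.7] [87.5 49.1] 16.1 z med/95 [12.1 13.2 16.1]
low [415, 239, 31, 34, 472] rect [ 461.9 -302.8] [91.1 51.3] 31.6 z med/95 [20.9 27.1 29.5]
rigdark [271, 211, 80, 43, 1658] rect [528.4  59.8] [235.7 105.8] 82.1 z med/95 [-1.7  4.8  9.1]
(286, 228) [537.6 124.7 104.5]
(286, 230) [532.2 129.   62.3]
(336, 236) [515.7 -19.    5.8]
(318, 234) [521.1  36.2   4.8]
(219, 160) [736.7 332.4  56.7]
(240, 165) [723.  270.4  53.8]
(263, 160) [740.7 204.   45.2]
```

View pics/crop0.png

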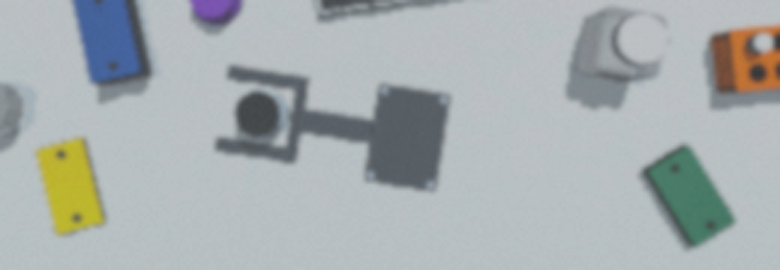

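```bash
python3 - <<'E'
from h import *
c=dict(np.load('pics/top0.png.npz'));P=pts(c);im=c['pixels']
print('cam',np.linalg.inv(c['camera_from_world'])[:3,3])
hsv=cv2.cvtColor(im,cv2.COLOR_RGB2HSV);H,S,V=[hsv[...,i] for i in range(3)];z=P[...,2]
M=c['camera_from_world'];K=c['intrinsics'];W=np.linalg.inv(M)
def ray(uv,h):
    uv=np.atleast_2d(uv).astype(float)
    d=np.stack([(uv[:,0]-K[0,2])/K[0,0],-(uv[:,1]-K[1,2])/K[1,1],-np.ones(len(uv))],1)@W[:3,:3].T
    o=W[:3,3];t=(h-o[2])/d[:,2];return (o+d*t[:,None])[:,:2]
def top(mask,h,box,name):
    m=np.zeros(z.shape,np.uint8);y0,y1,x0,x1=box;m[y0:y1,x0:x1]=mask[y0:y1,x0:x1]
    n,l,s,ce=cv2.connectedComponentsWithStats(m);i=1+s[1:,4].argmax();l=(l==i).astype(np.uint8)
    ct=max(cv2.findContours(l,0,1)[0],key=cv2.contourArea)[:,0]
    q=ray(np.argwhere(l)[:,::-1],h)*1000
    r=cv2.minAreaRect(q.astype(np.float32));C=np.cov(q.T);w,v=np.linalg.eigh(C)
    print(name,'cen',q.mean(0).round(1),'size(var)',np.sqrt(12*w).round(1),'axis deg',np.degrees(np.arctan2(v[1,1],v[0,1])).round(1),'rect',np.round(r[0],1),np.round(r[1],1),round(r[2],1))
top((H>100)&(H<125)&(S>150)&(z>.056),.064,(180,225,215,255),'blue')
top((H>18)&(H<35)&(S>150)&(z>.0),.012,(230,275,205,240),'yel')
top((V<100)&(z<.015),.006,(215,256,322,355),'pad')
top((V<120)&(z>.05)&(z<.075),.062,(210,250,265,305),'pillar')
top((z>.0133)&(z<.03)|((V<90)&(z<.03)),.024,(160,200,296,378),'tray')
top((H>50)&(H<95)&(S>90),.028,(235,280,410,450),'green')
print('tray floor z',np.median(z[176:186,325:350]), 'bench', [np.median(z[280:284,a:a+5]) for a in (260,380)])
print('front edge', P[296:312:2,300].round(3).tolist())
crop=cv2.resize(im[150:270,180:380][:,:,::-1],None,fx=4,fy=4,interpolation=cv2.INTER_CUBIC);cv2.imwrite('pics/crop1.png',cv2.convertScaleAbs(crop,alpha=1.5))
E
```

```text
cam [0.53419567 0.02555762 1.12893447]Traceback (most recent call last):
  File "<stdin>", line 17, in <module>
  File "<stdin>", line 12, in top
ValueError: attempt to get argmax of an empty sequence
```

```bash
cat >> h.py <<'E'
def ray(c,uv,h):
    K=c['intrinsics'];W=np.linalg.inv(c['camera_from_world']);uv=np.atleast_2d(uv).astype(float)
    d=np.stack([(uv[:,0]-K[0,2])/K[0,0],-(uv[:,1]-K[1,2])/K[1,1],-np.ones(len(uv))],1)@W[:3,:3].T
    o=W[:3,3];t=(h-o[2])/d[:,2];return (o+d*t[:,None])[:,:2]
def top(c,mask,h,box,name):
    m=np.zeros(mask.shape,np.uint8);y0,y1,x0,x1=box;m[y0:y1,x0:x1]=mask[y0:y1,x0:x1]
    n,l,s,ce=cv2.connectedComponentsWithStats(m)
    if n<2: print(name,'none');return
    i=1+s[1:,4].argmax();l=(l==i)
    q=ray(c,np.argwhere(l)[:,::-1],h)*1000
    r=cv2.minAreaRect(q.astype(np.float32));w,v=np.linalg.eigh(np.cov(q.T))
    print(name,'cen',q.mean(0).round(1),'size(var)',np.sqrt(12*w).round(1),'axis deg',np.degrees(np.arctan2(v[1,1],v[0,1])).round(1),'rect',np.round(r[0],1),np.round(r[1],1),round(r[2],1))
E
cat > m.py <<'E'
from h import *
c=dict(np.load('pics/top0.png.npz'));P=pts(c);im=c['pixels'];z=P[...,2]
hsv=cv2.cvtColor(im,cv2.COLOR_RGB2HSV);H,S,V=[hsv[...,i] for i in range(3)]
top(c,(H>100)&(H<125)&(S>120)&(z>.056),.064,(180,225,215,255),'blue')
top(c,(H>18)&(H<35)&(S>150),.012,(230,275,205,240),'yel')
top(c,(V<110)&(z<.015),.006,(215,256,323,355),'pad')
top(c,(z>.05)&(z<.075),.062,(210,250,265,305),'pillar')
t=(z>.0133)&(z<.03)|((V<90)&(z<.03))
top(c,t,.024,(160,200,296,378),'tray')
top(c,(H>50)&(H<95)&(S>90),.028,(235,280,410,450),'green')
print('tray floor z',np.median(z[176:186,325:350]), 'bench', [np.median(z[280:284,a:a+5]) for a in (260,380)])
print('front edge', P[296:312:3,300].round(3).tolist())
crop=cv2.resize(im[150:270,180:380][:,:,::-1],None,fx=4,fy=4,interpolation=cv2.INTER_CUBIC);cv2.imwrite('pics/crop1.png',cv2.convertScaleAbs(crop,alpha=1.5))
E
python3 m.py
```

```text
blue cen [615.  278.1] size(var) [46.1 83.3] axis deg -165.9 rect [614.9 278.3] [85.1 45.6] 14.1
yel cen [464.3 323.4] size(var) [45.4 82.1] axis deg -164.0 rect [464.3 323.4] [83.5 43.9] 16.1
pad cen [517.7 -17.1] size(var) [ 75.2 100.9] axis deg 175.4 rect [517.2 -15.9] [ 78.5 102.7] 82.3
pillar cen [538.2 129.4] size(var) [37.8 38.7] axis deg 83.2 rect [538.1 129.1] [40.7 40.8] 1.1
tray cen [684.1 -19.3] size(var) [ 62.5 200. ] axis deg 99.5 rect [683.3 -19.8] [ 63.7 199.7] 9.5
green cen [ 463.6 -299.2] size(var) [44.5 80.4] axis deg -149.4 rect [ 463.7 -299.3] [83.3 43.8] 32.5
tray floor z 0.004600764882165875 bench [np.float64(0.0006994190340765538), np.float64(-0.0005930109951108875)]
front edge [[0.332, 0.089, -0.006], [0.323, 0.088, -0.005], [0.314, 0.088, -0.003], [0.306, 0.088, -0.002], [0.297, 0.088, 0.0], [0.113, 0.132, -0.802]]
```

```bash
sleep 3
```

```text
(no output)
```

View pics/crop1.png

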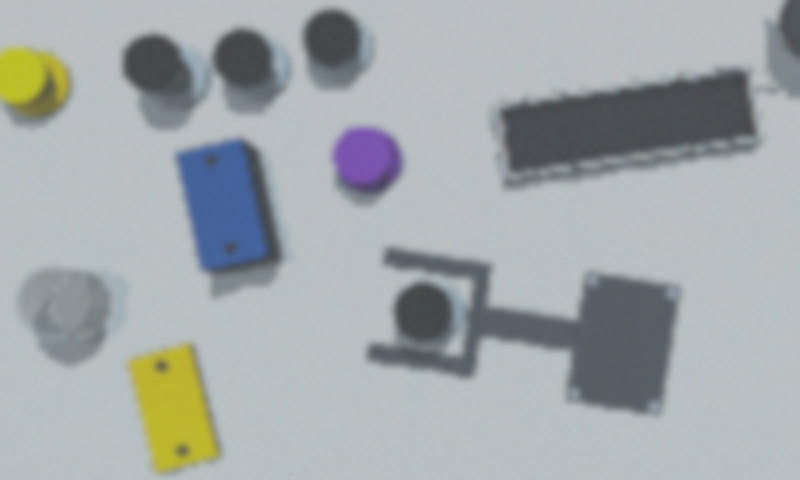

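```bash
cat > go.py <<'E'
# usage: go.py x y z yaw [mm]: prints tool-frame total shift & turn from measured pose
import sys
from h import *
from scipy.spatial.transform import Rotation as R
s=bot.read_state();p=s['tool_pos'];r=R.from_rotvec(s['tcp_rot'])
print('t',round(s['time'],2),'pos',p.round(4),'yaw',np.degrees(np.arctan2(*r.as_matrix()[1::-1,0])).round(2),'w',round(s['width']*85.4,1),'F',s['wrist_force'].round(1),'q',s['q'].round(2))
a=[float(v) for v in sys.argv[1:]]
if a:
    t=np.array(a[:3]);y=np.radians(a[3])
    Rt=R.from_matrix(np.array([[np.cos(y),np.sin(y),0],[np.sin(y),-np.cos(y),0],[0,0,-1]]))
    d=r.inv().apply(t-p);dr=(r.inv()*Rt).as_rotvec()
    # shift along target-axes if turned first
    print('tool shift',d.round(4),'len',np.linalg.norm(d).round(3),'turn',dr.round(4),'| shift after turn',Rt.inv().apply(t-p).round(4))
E
python3 go.py .615 .278 .2 -75.9
```

```text
t 0.1 pos [ 0.1921 -0.6464  0.2301] yaw -73.45 w 85.6 F [0.1 0.2 0.3] q [-1.32  0.26  1.61  0.    1.27 -0.04]
tool shift [-0.7656 -0.6687  0.0317] len 1.017 turn [-0.      0.002   0.0427] | shift after turn [-0.7935 -0.6354  0.0301]
```

Request:
arm_command:
  rows:
    - {"delta_rot":[0,0.002,0.0427],"xyz":[0,0,0],"gripper":0.085}
    - {"xyz":[-0.036,-0.029,0],"gripper":0.085}
    - {"xyz":[-0.036,-0.029,0],"gripper":0.085}
    - {"xyz":[-0.036,-0.029,0],"gripper":0.085}
    - {"xyz":[-0.036,-0.029,0],"gripper":0.085}
    - {"xyz":[-0.036,-0.029,0],"gripper":0.085}
    - {"xyz":[-0.036,-0.029,0],"gripper":0.085}
    - {"xyz":[-0.036,-0.029,0],"gripper":0.085}
    - {"xyz":[-0.036,-0.029,0],"gripper":0.085}
    - {"xyz":[-0.036,-0.029,0],"gripper":0.085}
    - {"xyz":[-0.036,-0.029,0],"gripper":0.085}
    - {"xyz":[-0.036,-0.029,0],"gripper":0.085}

```text
invalid input
```

```bash
python3 go.py .615 .278 .2 -75.9
```

```text
t 0.1 pos [ 0.1921 -0.6464  0.2301] yaw -73.45 w 85.6 F [0.1 0.2 0.3] q [-1.32  0.26  1.61  0.    1.27 -0.04]
tool shift [-0.7656 -0.6687  0.0317] len 1.017 turn [-0.      0.002   0.0427] | shift after turn [-0.7935 -0.6354  0.0301]
```

Probably each row needs all of its fields.

Request:
arm_command:
  rows:
    - {"delta_rot":[0,0.002,0.0427],"xyz":[0,0,0],"gripper":0.085}
    - {"delta_rot":[0,0,0],"xyz":[-0.036,-0.029,0],"gripper":0.085}
    - {"delta_rot":[0,0,0],"xyz":[-0.036,-0.029,0],"gripper":0.085}
    - {"delta_rot":[0,0,0],"xyz":[-0.036,-0.029,0],"gripper":0.085}
    - {"delta_rot":[0,0,0],"xyz":[-0.036,-0.029,0],"gripper":0.085}
    - {"delta_rot":[0,0,0],"xyz":[-0.036,-0.029,0],"gripper":0.085}
    - {"delta_rot":[0,0,0],"xyz":[-0.036,-0.029,0],"gripper":0.085}
    - {"delta_rot":[0,0,0],"xyz":[-0.036,-0.029,0],"gripper":0.085}
    - {"delta_rot":[0,0,0],"xyz":[-0.036,-0.029,0],"gripper":0.085}
    - {"delta_rot":[0,0,0],"xyz":[-0.036,-0.029,0],"gripper":0.085}
    - {"delta_rot":[0,0,0],"xyz":[-0.036,-0.029,0],"gripper":0.085}
    - {"delta_rot":[0,0,0],"xyz":[-0.036,-0.029,0],"gripper":0.085}

```text
time: 1.3
tool_pos: [0.4052, -0.1834, 0.2303]
tcp_rot: [2.476, -1.932, 0.002]
wrist_force: [1.0, -0.0, -0.1]
width: 0.993
```

```bash
python3 go.py .615 .278 .2 -75.9
```

```text
t 1.3 pos [ 0.4052 -0.1834  0.2303] yaw -75.92 w 84.8 F [ 1.  -0.  -0.1] q [-0.48 -0.18  2.07 -0.    1.25  0.85]
tool shift [-0.3965 -0.3157  0.0295] len 0.508 turn [-0.     -0.002  -0.0003] | shift after turn [-0.3964 -0.3158  0.0303]
```

Request:
arm_command:
  rows:
    - {"delta_rot":[0,0,0],"xyz":[-0.036,-0.0287,0],"gripper":0.085}
    - {"delta_rot":[0,0,0],"xyz":[-0.036,-0.0287,0],"gripper":0.085}
    - {"delta_rot":[0,0,0],"xyz":[-0.036,-0.0287,0],"gripper":0.085}
    - {"delta_rot":[0,0,0],"xyz":[-0.036,-0.0287,0],"gripper":0.085}
    - {"delta_rot":[0,0,0],"xyz":[-0.036,-0.0287,0],"gripper":0.085}
    - {"delta_rot":[0,0,0],"xyz":[-0.036,-0.0287,0],"gripper":0.085}
    - {"delta_rot":[0,0,0],"xyz":[-0.036,-0.0287,0],"gripper":0.085}
    - {"delta_rot":[0,0,0],"xyz":[-0.036,-0.0287,0],"gripper":0.085}
    - {"delta_rot":[0,0,0],"xyz":[-0.036,-0.0287,0],"gripper":0.085}
    - {"delta_rot":[0,0,0],"xyz":[-0.036,-0.0287,0.01],"gripper":0.085}
    - {"delta_rot":[0,0,0],"xyz":[-0.036,-0.0287,0.02],"gripper":0.085}
    - {"delta_rot":[0,0,0],"xyz":[0,0,0],"gripper":0.085}

```text
time: 2.5
tool_pos: [0.6139, 0.2796, 0.1942]
tcp_rot: [2.477, -1.924, -0.005]
wrist_force: [-1.3, -0.4, -0.9]
width: 0.997
```

```bash
python3 - <<'E'
from h import *
c=snap('wrist','wr1.png')
P=pts(c);z=P[...,2];im=c['pixels']
hsv=cv2.cvtColor(im,cv2.COLOR_RGB2HSV);H,S,V=[hsv[...,i] for i in range(3)]
top(c,(H>100)&(H<125)&(S>120)&(z>.056),.064,(0,400,0,640),'blue')
E
python3 go.py .615 .278 .056 -75.9
```

```text
blue cen [617.8 279.9] size(var) [49.5 88.3] axis deg -166.0 rect [616.1 279.5] [88.5 49.1] 14.2
t 2.55 pos [0.6134 0.2773 0.1956] yaw -75.71 w 85.4 F [-0.5 -0.9 -0.6] q [ 0.39  0.29  1.64 -0.    1.22  1.71]
tool shift [-0.0007 -0.0026  0.1396] len 0.14 turn [ 0.0063 -0.0027  0.0033] | shift after turn [-0.0003 -0.0017  0.1396]
```

View pics/wr1.png

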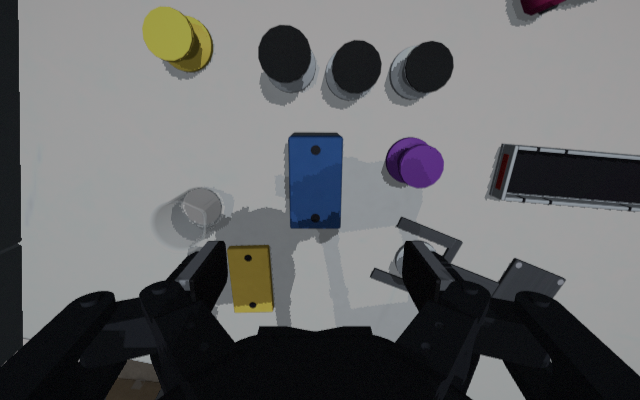

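```bash
python3 go.py .616 .279 .046 -75.9
```

```text
t 2.55 pos [0.6134 0.2773 0.1956] yaw -75.71 w 85.4 F [-0.5 -0.9 -0.6] q [ 0.39  0.29  1.64 -0.    1.22  1.71]
tool shift [-0.0014 -0.0039  0.1496] len 0.15 turn [ 0.0063 -0.0027  0.0033] | shift after turn [-0.001  -0.0029  0.1496]
```

Request:
arm_command:
  rows:
    - {"delta_rot":[0,0,0],"xyz":[-0.001,-0.003,0.03],"gripper":0.085}
    - {"delta_rot":[0,0,0],"xyz":[0,0,0.04],"gripper":0.085}
    - {"delta_rot":[0,0,0],"xyz":[0,0,0.04],"gripper":0.085}
    - {"delta_rot":[0,0,0],"xyz":[0,0,0.03],"gripper":0.085}
    - {"delta_rot":[0,0,0],"xyz":[0,0,0.01],"gripper":0.085}
    - {"delta_rot":[0,0,0],"xyz":[0,0,0],"gripper":0.085}
    - {"delta_rot":[0,0,0],"xyz":[0,0,0],"gripper":0.04}
    - {"delta_rot":[0,0,0],"xyz":[0,0,0],"gripper":0.04}
    - {"delta_rot":[0,0,0],"xyz":[0,0,0],"gripper":0.04}
    - {"delta_rot":[0,0,0],"xyz":[0,0,0],"gripper":0.04}
    - {"delta_rot":[0,0,0],"xyz":[0,0,0],"gripper":0.04}
  force: 40

```text
time: 3.65
tool_pos: [0.6197, 0.2779, 0.0531]
tcp_rot: [-2.475, 1.93, -0.006]
wrist_force: [-0.3, -0.6, 6.4]
width: 0.569
```

```bash
python3 go.py .44 -.13 .15 -75.9; python3 -c "
from h import *
snap('wrist','wr2.png')"
```

```text
t 3.65 pos [0.6197 0.2779 0.0531] yaw -75.9 w 48.6 F [-0.3 -0.6  6.4] q [ 0.39  0.42  1.75 -0.    0.97  1.71]
tool shift [ 0.352   0.2731 -0.0979] len 0.456 turn [-0.0053 -0.0011  0.    ] | shift after turn [ 0.3519  0.2736 -0.0969]
```

View pics/wr2.png

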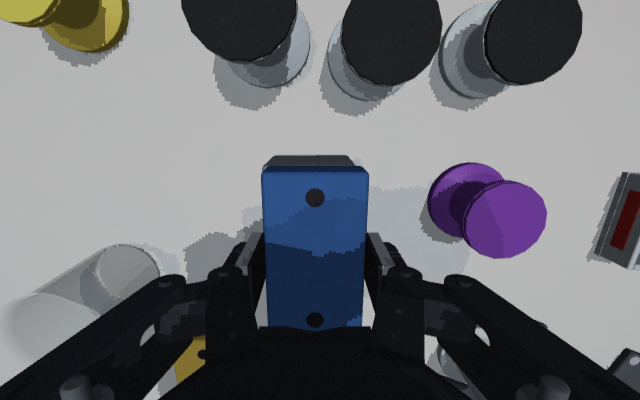

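Request:
arm_command:
  rows:
    - {"delta_rot":[0,0,0],"xyz":[0,0,-0.01],"gripper":0.04}
    - {"delta_rot":[0,0,0],"xyz":[0,0,-0.02],"gripper":0.04}
    - {"delta_rot":[0,0,0],"xyz":[0,0,-0.03],"gripper":0.04}
    - {"delta_rot":[0,0,0],"xyz":[0,0,-0.03],"gripper":0.04}
    - {"delta_rot":[0,0,0],"xyz":[0,0,-0.02],"gripper":0.04}
    - {"delta_rot":[0,0,0],"xyz":[0,0,0],"gripper":0.04}

```text
time: 4.3
tool_pos: [0.6201, 0.2782, 0.165]
tcp_rot: [-2.473, 1.928, -0.009]
wrist_force: [0.1, 0.2, -1.3]
width: 0.572
```

```bash
python3 go.py .44 -.13 .15 -75.9; python3 -c "
from h import *
snap('wrist','wr3.png');snap('scene','sc3.png')
im=cv2.imread('pics/sc3.png')[150:350,120:440];cv2.imwrite('pics/sc3c.png',cv2.resize(im,None,fx=2.4,fy=2.4))"
```

```text
t 4.3 pos [0.6201 0.2782 0.165 ] yaw -75.89 w 48.8 F [ 0.1  0.2 -1.3] q [ 0.39  0.31  1.67 -0.    1.15  1.71]
tool shift [0.352  0.2743 0.0131] len 0.446 turn [-0.0082 -0.001   0.0001] | shift after turn [0.352  0.2741 0.015 ]
```

View pics/wr3.png

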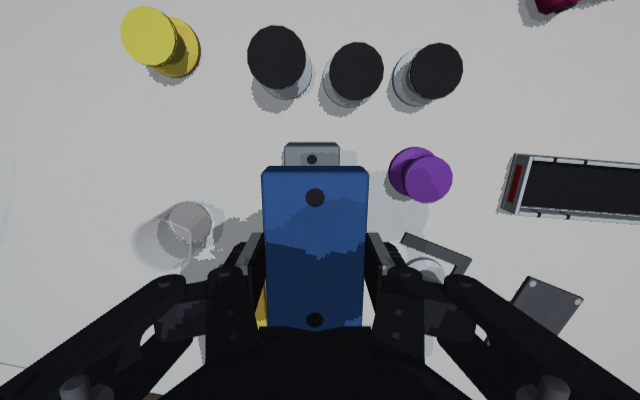

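View pics/sc3c.png

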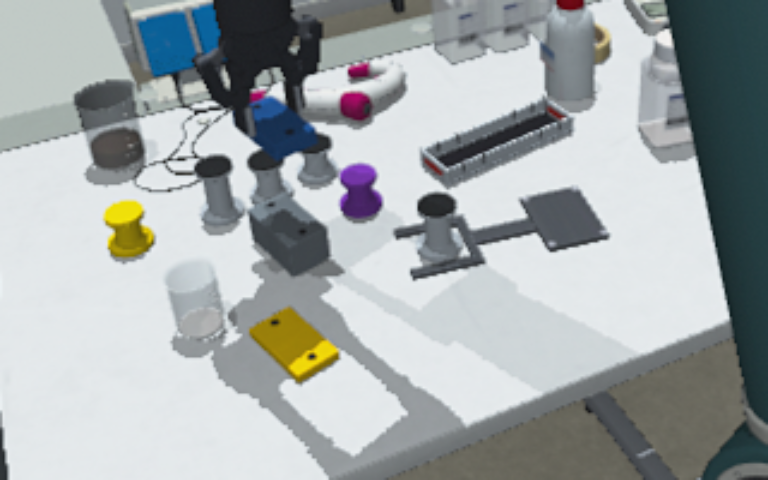

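Request:
arm_command:
  rows:
    - {"delta_rot":[0,0,0],"xyz":[0.0352,0.0274,0],"gripper":0.04}
    - {"delta_rot":[0,0,0],"xyz":[0.0352,0.0274,0],"gripper":0.04}
    - {"delta_rot":[0,0,0],"xyz":[0.0352,0.0274,0],"gripper":0.04}
    - {"delta_rot":[0,0,0],"xyz":[0.0352,0.0274,0],"gripper":0.04}
    - {"delta_rot":[0,0,0],"xyz":[0.0352,0.0274,0],"gripper":0.04}
    - {"delta_rot":[0,0,0],"xyz":[0.0352,0.0274,0],"gripper":0.04}
    - {"delta_rot":[0,0,0],"xyz":[0.0352,0.0274,0],"gripper":0.04}
    - {"delta_rot":[0,0,0],"xyz":[0.0352,0.0274,0],"gripper":0.04}
    - {"delta_rot":[0,0,0],"xyz":[0.0352,0.0274,0.02],"gripper":0.04}
    - {"delta_rot":[0,0,0],"xyz":[0.0352,0.0274,0.02],"gripper":0.04}
    - {"delta_rot":[0,0,0],"xyz":[0,0,0.02],"gripper":0.04}
    - {"delta_rot":[0,0,0],"xyz":[0,0,0],"gripper":0.04}

```text
time: 5.6
tool_pos: [0.4325, -0.1308, 0.0958]
tcp_rot: [2.471, -1.934, -0.012]
wrist_force: [-0.6, 0.2, -1.8]
width: 0.572
```

Request:
arm_command:
  rows:
    - {"delta_rot":[0,0,0],"xyz":[0,0,0.03],"gripper":0.04}
    - {"delta_rot":[0,0,0],"xyz":[0,0,0],"gripper":0.04}
    - {"delta_rot":[0,0,0],"xyz":[0,0,0],"gripper":0.04}

```text
time: 5.9
tool_pos: [0.4368, -0.1301, 0.0701]
tcp_rot: [2.477, -1.929, -0.002]
wrist_force: [0.5, 0.0, -1.8]
width: 0.568
```

```bash
python3 go.py .44 -.13 .01 -75.9
```

```text
t 5.9 pos [ 0.4368 -0.1301  0.0701] yaw -75.82 w 48.5 F [ 0.5  0.  -1.8] q [-0.34  0.01  2.21 -0.    0.92  0.98]
tool shift [ 0.0006 -0.0032  0.0601] len 0.06 turn [ 0.0023 -0.0003  0.0014] | shift after turn [ 0.0006 -0.0031  0.0601]
```

Request:
arm_command:
  rows:
    - {"delta_rot":[0,0,0],"xyz":[0,0,0.03],"gripper":0.04}
    - {"delta_rot":[0,0,0],"xyz":[0,0,0.02],"gripper":0.04}
    - {"delta_rot":[0,0,0],"xyz":[0,0,0.008],"gripper":0.04}
    - {"delta_rot":[0,0,0],"xyz":[0,0,0.002],"gripper":0.04}
    - {"delta_rot":[0,0,0],"xyz":[0,0,0],"gripper":0.04}
    - {"delta_rot":[0,0,0],"xyz":[0,0,0],"gripper":0.07}
    - {"delta_rot":[0,0,0],"xyz":[0,0,0],"gripper":0.07}
    - {"delta_rot":[0,0,0],"xyz":[0,0,0],"gripper":0.07}

```text
time: 6.7
tool_pos: [0.4386, -0.1317, 0.0115]
tcp_rot: [2.477, -1.932, 0.006]
wrist_force: [1.1, -0.1, -0.0]
width: 0.821
```

```bash
python3 go.py .464 .3234 .14 -74
```

```text
t 6.7 pos [ 0.4386 -0.1317  0.0115] yaw -75.9 w 70.1 F [ 1.1 -0.1 -0. ] q [-0.34  0.11  2.25 -0.    0.78  0.98]
tool shift [-0.4348 -0.1358 -0.1296] len 0.474 turn [-0.0018 -0.0032 -0.0332] | shift after turn [-0.4304 -0.1499 -0.1285]
```

Request:
arm_command:
  rows:
    - {"delta_rot":[0,0,0],"xyz":[0,0,-0.04],"gripper":0.07}
    - {"delta_rot":[0,0,0],"xyz":[0,0,-0.04],"gripper":0.07}
    - {"delta_rot":[0,-0.003,-0.033],"xyz":[0,0,-0.048],"gripper":0.07}
    - {"delta_rot":[0,0,0],"xyz":[-0.043,-0.015,0],"gripper":0.07}
    - {"delta_rot":[0,0,0],"xyz":[-0.043,-0.015,0],"gripper":0.07}
    - {"delta_rot":[0,0,0],"xyz":[-0.043,-0.015,0],"gripper":0.07}
    - {"delta_rot":[0,0,0],"xyz":[-0.043,-0.015,0],"gripper":0.07}
    - {"delta_rot":[0,0,0],"xyz":[-0.043,-0.015,0],"gripper":0.07}
    - {"delta_rot":[0,0,0],"xyz":[-0.043,-0.015,0],"gripper":0.07}
    - {"delta_rot":[0,0,0],"xyz":[-0.043,-0.015,0],"gripper":0.07}
    - {"delta_rot":[0,0,0],"xyz":[-0.043,-0.015,0],"gripper":0.07}
    - {"delta_rot":[0,0,0],"xyz":[-0.043,-0.015,0],"gripper":0.07}

```text
time: 7.9
tool_pos: [0.4606, 0.2802, 0.1395]
tcp_rot: [-2.508, 1.89, 0.0]
wrist_force: [0.6, -0.3, 0.9]
width: 0.82
```

Request:
arm_command:
  rows:
    - {"delta_rot":[0,0,0],"xyz":[-0.043,-0.015,0],"gripper":0.07}
    - {"delta_rot":[0,0,0],"xyz":[0,0,0],"gripper":0.07}
    - {"delta_rot":[0,0,0],"xyz":[0,0,0],"gripper":0.07}
    - {"delta_rot":[0,0,0],"xyz":[0,0,0],"gripper":0.07}

```text
time: 8.3
tool_pos: [0.4629, 0.3227, 0.1388]
tcp_rot: [2.508, -1.891, -0.001]
wrist_force: [0.4, -0.7, -0.3]
width: 0.818
```

```bash
python3 - <<'E'
from h import *
c=snap('wrist','wr4.png')
P=pts(c);z=P[...,2];im=c['pixels']
hsv=cv2.cvtColor(im,cv2.COLOR_RGB2HSV);H,S,V=[hsv[...,i] for i in range(3)]
top(c,(H>15)&(H<35)&(S>150)&(z<.03),.012,(100,400,100,500),'yel')
E
python3 go.py .464 .3234 .0 -74
```

```text
yel cen [464.7 324. ] size(var) [50.1 87. ] axis deg -163.3 rect [463.9 323.7] [88.5 49. ] 16.0
t 8.35 pos [0.4631 0.3223 0.1388] yaw -74.07 w 70.1 F [ 0.7  0.1 -0.4] q [0.56 0.13 1.94 0.   1.07 1.86]
tool shift [-0.0007 -0.0013  0.1388] len 0.139 turn [ 0.0006  0.0005 -0.0012] | shift after turn [-0.0008 -0.0012  0.1388]
```

View pics/wr4.png

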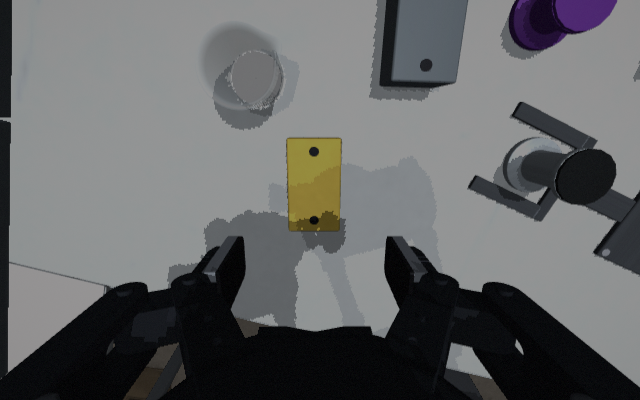

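Request:
arm_command:
  rows:
    - {"delta_rot":[0,0,0],"xyz":[-0.001,-0.001,0.04],"gripper":0.07}
    - {"delta_rot":[0,0,0],"xyz":[0,0,0.045],"gripper":0.07}
    - {"delta_rot":[0,0,0],"xyz":[0,0,0.03],"gripper":0.07}
    - {"delta_rot":[0,0,0],"xyz":[0,0,0.01],"gripper":0.07}
    - {"delta_rot":[0,0,0],"xyz":[0,0,0],"gripper":0.07}
    - {"delta_rot":[0,0,0],"xyz":[0,0,0],"gripper":0.07}

```text
time: 8.95
tool_pos: [0.4652, 0.3251, 0.0155]
tcp_rot: [-2.506, 1.89, -0.0]
wrist_force: [0.9, 0.5, 0.4]
width: 0.815
```

```bash
python3 go.py .464 .3234 .002 -74
```

```text
t 8.95 pos [0.4652 0.3251 0.0155] yaw -74.06 w 69.6 F [0.9 0.5 0.4] q [0.57 0.29 2.01 0.   0.84 1.86]
tool shift [0.0013 0.0017 0.0135] len 0.014 turn [-0.0022  0.0016 -0.0011] | shift after turn [0.0013 0.0016 0.0135]
```

Request:
arm_command:
  rows:
    - {"delta_rot":[0,0,0],"xyz":[0.001,0.001,0.007],"gripper":0.07}
    - {"delta_rot":[0,0,0],"xyz":[0,0,0.006],"gripper":0.07}
    - {"delta_rot":[0,0,0],"xyz":[0,0,0],"gripper":0.07}
    - {"delta_rot":[0,0,0],"xyz":[0,0,0],"gripper":0.04}
    - {"delta_rot":[0,0,0],"xyz":[0,0,0],"gripper":0.04}
    - {"delta_rot":[0,0,0],"xyz":[0,0,0],"gripper":0.04}
    - {"delta_rot":[0,0,0],"xyz":[0,0,0],"gripper":0.04}
  force: 40

```text
time: 9.65
tool_pos: [0.4637, 0.3241, 0.0015]
tcp_rot: [-2.508, 1.89, 0.001]
wrist_force: [0.2, -0.1, 2.6]
width: 0.569
```

```bash
python3 go.py; python3 -c "
from h import *
snap('wrist','wr5.png')"
```

```text
t 9.65 pos [0.4637 0.3241 0.0015] yaw -74.0 w 48.6 F [ 0.2 -0.1  2.6] q [0.57 0.31 2.02 0.   0.81 1.86]
```

View pics/wr5.png

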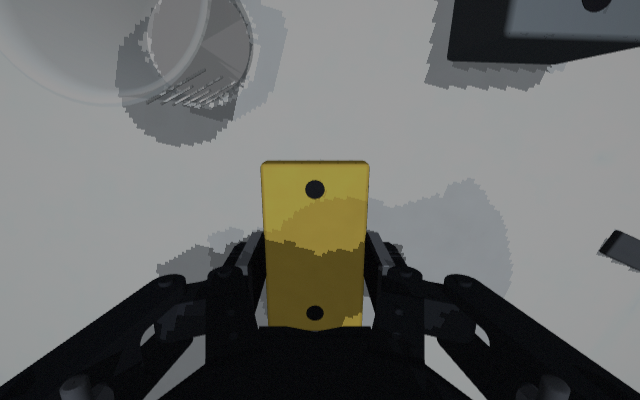

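Gripped at 48.6 mm. I'll lift it clear.

Request:
arm_command:
  rows:
    - {"delta_rot":[0,0,0],"xyz":[0,0,-0.01],"gripper":0.04}
    - {"delta_rot":[0,0,0],"xyz":[0,0,-0.03],"gripper":0.04}
    - {"delta_rot":[0,0,0],"xyz":[0,0,-0.04],"gripper":0.04}
    - {"delta_rot":[0,0,0],"xyz":[0,0,-0.03],"gripper":0.04}
    - {"delta_rot":[0,0,0],"xyz":[0,0,-0.01],"gripper":0.04}
    - {"delta_rot":[0,0,0],"xyz":[0,0,0],"gripper":0.04}
    - {"delta_rot":[0,0,0],"xyz":[0,0,0],"gripper":0.04}

```text
time: 10.4
tool_pos: [0.4622, 0.323, 0.1195]
tcp_rot: [2.508, -1.89, -0.003]
wrist_force: [-0.7, -0.9, -2.2]
width: 0.571
```

```bash
python3 go.py .5172 -.018 .12 -98; python3 -c "
from h import *
snap('wrist','wr6.png')"
```

```text
t 10.4 pos [0.4622 0.323  0.1195] yaw -74.01 w 48.8 F [-0.7 -0.9 -2.2] q [0.57 0.15 1.95 0.   1.04 1.86]
tool shift [ 0.3429  0.0411 -0.0006] len 0.345 turn [ 2.300e-03 -1.000e-04  4.187e-01] | shift after turn [ 0.33   -0.1019 -0.0005]
```

View pics/wr6.png

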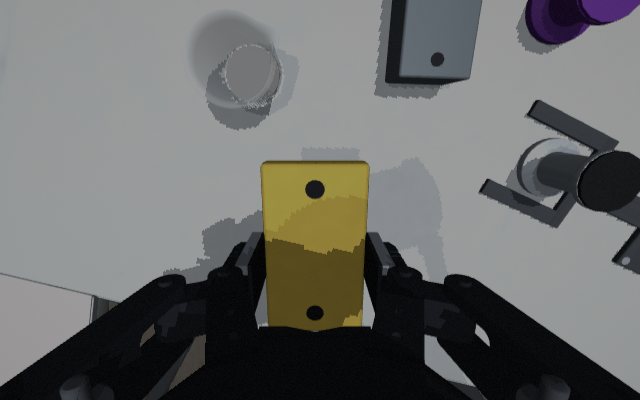

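Request:
arm_command:
  rows:
    - {"delta_rot":[0,0,0.14],"xyz":[0,0,0],"gripper":0.04}
    - {"delta_rot":[0,0,0.14],"xyz":[0,0,0],"gripper":0.04}
    - {"delta_rot":[0,0,0.139],"xyz":[0,0,0],"gripper":0.04}
    - {"delta_rot":[0,0,0],"xyz":[0.0413,-0.0127,0],"gripper":0.04}
    - {"delta_rot":[0,0,0],"xyz":[0.0413,-0.0127,0],"gripper":0.04}
    - {"delta_rot":[0,0,0],"xyz":[0.0413,-0.0127,0],"gripper":0.04}
    - {"delta_rot":[0,0,0],"xyz":[0.0413,-0.0127,0],"gripper":0.04}
    - {"delta_rot":[0,0,0],"xyz":[0.0413,-0.0127,0],"gripper":0.04}
    - {"delta_rot":[0,0,0],"xyz":[0.0413,-0.0127,0],"gripper":0.04}
    - {"delta_rot":[0,0,0],"xyz":[0.0413,-0.0127,0],"gripper":0.04}
    - {"delta_rot":[0,0,0],"xyz":[0.0413,-0.0127,0],"gripper":0.04}
    - {"delta_rot":[0,0,0],"xyz":[0,0,0],"gripper":0.04}

```text
time: 11.65
tool_pos: [0.517, -0.0221, 0.1185]
tcp_rot: [2.053, -2.374, -0.003]
wrist_force: [-0.4, 0.3, -1.4]
width: 0.564
```

Request:
arm_command:
  rows:
    - {"delta_rot":[0,0,0],"xyz":[0,0,0.03],"gripper":0.04}
    - {"delta_rot":[0,0,0],"xyz":[0,0,0.03],"gripper":0.04}
    - {"delta_rot":[0,0,0],"xyz":[0,0,0.01],"gripper":0.04}
    - {"delta_rot":[0,0,0],"xyz":[0,0,0],"gripper":0.04}
    - {"delta_rot":[0,0,0],"xyz":[0,0,0],"gripper":0.04}

```text
time: 12.15
tool_pos: [0.5177, -0.0172, 0.0505]
tcp_rot: [2.061, -2.371, -0.002]
wrist_force: [-0.1, -0.6, -1.0]
width: 0.571
```

```bash
python3 go.py .5172 -.018 .0075 -98; python3 -c "
from h import *
snap('wrist','wr7.png')"
```

```text
t 12.15 pos [ 0.5177 -0.0172  0.0505] yaw -97.98 w 48.8 F [-0.1 -0.6 -1. ] q [-0.08  0.16  2.1   0.    0.89  1.63]
tool shift [0.0009 0.0003 0.043 ] len 0.043 turn [0.0012 0.001  0.0003] | shift after turn [0.0009 0.0004 0.043 ]
```

View pics/wr7.png

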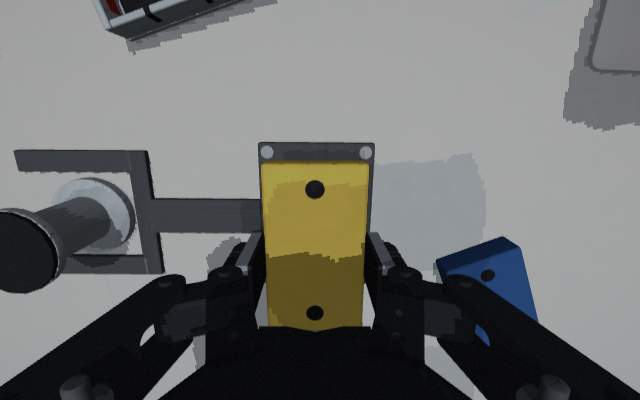

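Request:
arm_command:
  rows:
    - {"delta_rot":[0,0,0],"xyz":[0,0,0.025],"gripper":0.04}
    - {"delta_rot":[0,0,0],"xyz":[0,0,0.012],"gripper":0.04}
    - {"delta_rot":[0,0,0],"xyz":[0,0,0.004],"gripper":0.04}
    - {"delta_rot":[0,0,0],"xyz":[0,0,0.002],"gripper":0.04}
    - {"delta_rot":[0,0,0],"xyz":[0,0,0],"gripper":0.04}
    - {"delta_rot":[0,0,0],"xyz":[0,0,0],"gripper":0.04}

```text
time: 12.8
tool_pos: [0.5185, -0.0177, 0.0084]
tcp_rot: [-2.06, 2.37, -0.0]
wrist_force: [-0.3, 0.4, 0.2]
width: 0.567
```

```bash
python3 go.py .5172 -.018 .0075 -98
```

```text
t 12.8 pos [ 0.5185 -0.0177  0.0084] yaw -98.01 w 48.4 F [-0.3  0.4  0.2] q [-0.08  0.22  2.12  0.    0.8   1.63]
tool shift [0.0005 0.0012 0.0008] len 0.002 turn [-0.0009  0.001  -0.0003] | shift after turn [0.0005 0.0012 0.0009]
```

Request:
arm_command:
  rows:
    - {"delta_rot":[0,0,0],"xyz":[0,0,0.001],"gripper":0.07}
    - {"delta_rot":[0,0,0],"xyz":[0,0,0],"gripper":0.07}
    - {"delta_rot":[0,0,0],"xyz":[0,0,0],"gripper":0.07}
    - {"delta_rot":[0,0,0],"xyz":[0,0,-0.04],"gripper":0.08}
    - {"delta_rot":[0,0,0],"xyz":[0,0,-0.045],"gripper":0.085}
    - {"delta_rot":[0,0,0],"xyz":[0,0,-0.045],"gripper":0.085}
    - {"delta_rot":[0,0,0],"xyz":[0,0,0],"gripper":0.085}
    - {"delta_rot":[0,0,0],"xyz":[0,0,0],"gripper":0.085}

```text
time: 13.6
tool_pos: [0.5192, -0.0178, 0.1385]
tcp_rot: [-2.059, 2.369, -0.003]
wrist_force: [-0.4, 0.3, -0.2]
width: 0.996
```

```bash
python3 - <<'E'
from h import *
c=snap('wrist','wr8.png')
P=pts(c);z=P[...,2];im=c['pixels']
hsv=cv2.cvtColor(im,cv2.COLOR_RGB2HSV);H,S,V=[hsv[...,i] for i in range(3)]
top(c,(H>15)&(H<35)&(S>150)&(z<.03),.018,(0,400,100,500),'yel')
E
python3 go.py .616 .279 .14 -75.9
```

```text
yel cen [515.6 -20.4] size(var) [47.9 79.4] axis deg 168.9 rect [519.2 -18.1] [49.1 87.9] 82.0
t 13.65 pos [ 0.5176 -0.0177  0.1366] yaw -98.02 w 85.0 F [ 0.6 -0.1 -0.2] q [-0.08  0.05  2.04  0.    1.06  1.63]
tool shift [-0.3075 -0.056  -0.0031] len 0.313 turn [-1.00e-04  9.00e-04 -3.86e-01] | shift after turn [-0.2638 -0.1677 -0.0034]
```

View pics/wr8.png

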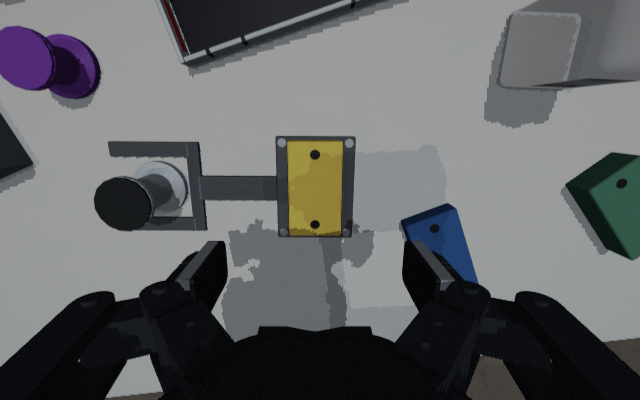

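Request:
arm_command:
  rows:
    - {"delta_rot":[0,0,-0.13],"xyz":[0,0,0],"gripper":0.085}
    - {"delta_rot":[0,0,-0.13],"xyz":[0,0,0],"gripper":0.085}
    - {"delta_rot":[0,0,-0.126],"xyz":[0,0,0],"gripper":0.085}
    - {"delta_rot":[0,0,0],"xyz":[-0.033,-0.021,0],"gripper":0.085}
    - {"delta_rot":[0,0,0],"xyz":[-0.033,-0.021,0],"gripper":0.085}
    - {"delta_rot":[0,0,0],"xyz":[-0.033,-0.021,0],"gripper":0.085}
    - {"delta_rot":[0,0,0],"xyz":[-0.033,-0.021,0],"gripper":0.085}
    - {"delta_rot":[0,0,0],"xyz":[-0.033,-0.021,0],"gripper":0.085}
    - {"delta_rot":[0,0,0],"xyz":[-0.033,-0.021,0],"gripper":0.085}
    - {"delta_rot":[0,0,0],"xyz":[-0.033,-0.021,0],"gripper":0.085}
    - {"delta_rot":[0,0,0],"xyz":[-0.033,-0.021,0],"gripper":0.085}
    - {"delta_rot":[0,0,0],"xyz":[0,0,0],"gripper":0.085}

```text
time: 14.85
tool_pos: [0.6158, 0.2832, 0.1337]
tcp_rot: [2.48, -1.927, -0.005]
wrist_force: [-0.5, -0.0, -0.0]
width: 0.998
```

Request:
arm_command:
  rows:
    - {"delta_rot":[0,0,0],"xyz":[0,0,0],"gripper":0.085}
    - {"delta_rot":[0,0,0],"xyz":[0,0,0],"gripper":0.085}

```text
time: 15.05
tool_pos: [0.615, 0.2779, 0.1347]
tcp_rot: [2.475, -1.93, -0.004]
wrist_force: [-0.4, 0.5, 0.1]
width: 0.999
```

```bash
python3 - <<'E'
from h import *
c=snap('wrist','wr9.png')
P=pts(c);z=P[...,2]
top(c,(z>.038)&(z<.05),.044,(90,300,230,400),'grey')
E
python3 go.py .616 .279 .012 -75.9
```

```text
grey cen [617.8 280.1] size(var) [49.7 89.8] axis deg -165.8 rect [615.7 279.6] [89.3 49.7] 14.2
t 15.1 pos [0.6153 0.2777 0.1353] yaw -75.95 w 84.9 F [-0.8  0.4 -0.3] q [0.39 0.34 1.69 0.   1.11 1.71]
tool shift [-0.001  -0.0014  0.1233] len 0.123 turn [ 0.0029  0.0003 -0.0009] | shift after turn [-0.0011 -0.001   0.1233]
```

View pics/wr9.png

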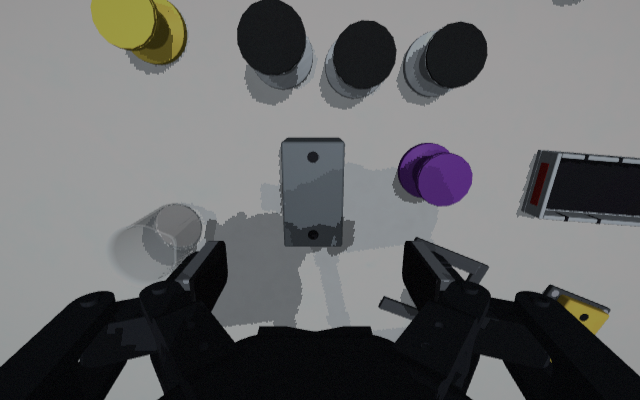

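Request:
arm_command:
  rows:
    - {"delta_rot":[0,0,0],"xyz":[-0.001,-0.001,0.03],"gripper":0.085}
    - {"delta_rot":[0,0,0],"xyz":[0,0,0.04],"gripper":0.085}
    - {"delta_rot":[0,0,0],"xyz":[0,0,0.035],"gripper":0.085}
    - {"delta_rot":[0,0,0],"xyz":[0,0,0.015],"gripper":0.085}
    - {"delta_rot":[0,0,0],"xyz":[0,0,0.001],"gripper":0.085}
    - {"delta_rot":[0,0,0],"xyz":[0,0,0],"gripper":0.085}
    - {"delta_rot":[0,0,0],"xyz":[0,0,0],"gripper":0.04}
    - {"delta_rot":[0,0,0],"xyz":[0,0,0],"gripper":0.04}
    - {"delta_rot":[0,0,0],"xyz":[0,0,0],"gripper":0.04}
    - {"delta_rot":[0,0,0],"xyz":[0,0,0],"gripper":0.04}
    - {"delta_rot":[0,0,0],"xyz":[0,0,0],"gripper":0.04}
  force: 50

```text
time: 16.2
tool_pos: [0.6189, 0.2812, 0.0184]
tcp_rot: [-2.474, 1.929, -0.002]
wrist_force: [0.9, -0.2, 6.8]
width: 0.575
```

```bash
python3 go.py
```

```text
t 16.2 pos [0.6189 0.2812 0.0184] yaw -75.89 w 49.1 F [ 0.9 -0.2  6.8] q [0.39 0.46 1.76 0.   0.92 1.71]
```

Request:
arm_command:
  rows:
    - {"delta_rot":[0,0,0],"xyz":[0,0,-0.01],"gripper":0.04}
    - {"delta_rot":[0,0,0],"xyz":[0,0,-0.03],"gripper":0.04}
    - {"delta_rot":[0,0,0],"xyz":[0,0,-0.04],"gripper":0.04}
    - {"delta_rot":[0,0,0],"xyz":[0,0,-0.04],"gripper":0.04}
    - {"delta_rot":[0,0,0],"xyz":[0,0,-0.01],"gripper":0.04}
    - {"delta_rot":[0,0,0],"xyz":[0,0,0],"gripper":0.04}
    - {"delta_rot":[0,0,0],"xyz":[0,0,0],"gripper":0.04}

```text
time: 16.9
tool_pos: [0.6157, 0.28, 0.1438]
tcp_rot: [2.476, -1.931, -0.004]
wrist_force: [-0.0, -0.6, -4.0]
width: 0.57
```

```bash
python3 go.py .521 -.0185 .15 -98; python3 -c "
from h import *
snap('wrist','wr10.png')"
```

```text
t 16.9 pos [0.6157 0.28   0.1438] yaw -75.9 w 48.7 F [-0.  -0.6 -4. ] q [0.39 0.33 1.68 0.   1.13 1.71]
tool shift [ 0.2664  0.1646 -0.0058] len 0.313 turn [ 0.0033 -0.      0.3858] | shift after turn [ 0.3087  0.0522 -0.0062]
```

View pics/wr10.png

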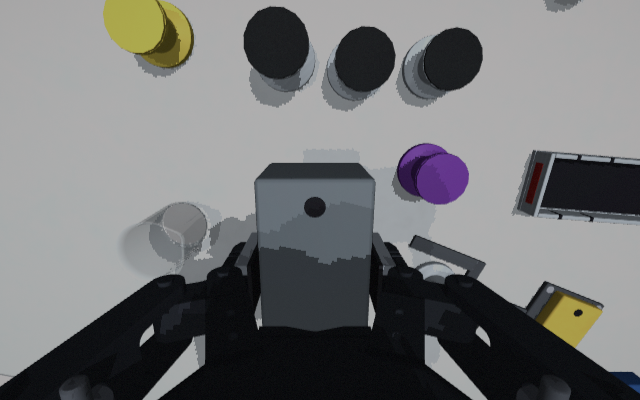

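Request:
arm_command:
  rows:
    - {"delta_rot":[0,0,0.13],"xyz":[0,0,0],"gripper":0.04}
    - {"delta_rot":[0,0,0.13],"xyz":[0,0,0],"gripper":0.04}
    - {"delta_rot":[0.003,0,0.126],"xyz":[0,0,0],"gripper":0.04}
    - {"delta_rot":[0,0,0],"xyz":[0.0386,0.0067,0],"gripper":0.04}
    - {"delta_rot":[0,0,0],"xyz":[0.0386,0.0067,0],"gripper":0.04}
    - {"delta_rot":[0,0,0],"xyz":[0.0386,0.0067,0],"gripper":0.04}
    - {"delta_rot":[0,0,0],"xyz":[0.0386,0.0067,0],"gripper":0.04}
    - {"delta_rot":[0,0,0],"xyz":[0.0386,0.0067,0],"gripper":0.04}
    - {"delta_rot":[0,0,0],"xyz":[0.0386,0.0067,0],"gripper":0.04}
    - {"delta_rot":[0,0,0],"xyz":[0.0386,0.0067,0],"gripper":0.04}
    - {"delta_rot":[0,0,0],"xyz":[0.0386,0.0067,0],"gripper":0.04}
    - {"delta_rot":[0,0,0],"xyz":[0,0,0],"gripper":0.04}

```text
time: 18.15
tool_pos: [0.5172, -0.0214, 0.1422]
tcp_rot: [2.054, -2.373, -0.003]
wrist_force: [-0.4, 0.0, -3.4]
width: 0.576
```

Request:
arm_command:
  rows:
    - {"delta_rot":[0,0,0],"xyz":[0,0,0.04],"gripper":0.04}
    - {"delta_rot":[0,0,0],"xyz":[0,0,0.03],"gripper":0.04}
    - {"delta_rot":[0,0,0],"xyz":[0,0,0.01],"gripper":0.04}
    - {"delta_rot":[0,0,0],"xyz":[0,0,0],"gripper":0.04}
    - {"delta_rot":[0,0,0],"xyz":[0,0,0],"gripper":0.04}

```text
time: 18.65
tool_pos: [0.5216, -0.0174, 0.0655]
tcp_rot: [-2.06, 2.369, -0.002]
wrist_force: [1.0, 0.1, -2.2]
width: 0.575
```

```bash
python3 go.py .5195 -.0183 .0364 -98; python3 -c "
from h import *
c=snap('wrist','wr11.png')
P=pts(c);z=P[...,2];im=c['pixels']
hsv=cv2.cvtColor(im,cv2.COLOR_RGB2HSV);H,S,V=[hsv[...,i] for i in range(3)]
print(bot.read_state()['tool_pos'])
"
```

```text
t 18.65 pos [ 0.5216 -0.0174  0.0655] yaw -97.99 w 49.1 F [ 1.   0.1 -2.2] q [-0.08  0.14  2.08  0.    0.91  1.63]
tool shift [0.0012 0.002  0.0291] len 0.029 turn [-0.0024  0.0012  0.0002] | shift after turn [0.0012 0.0019 0.0291]
[ 0.52246708 -0.01755064  0.06642649]
```

View pics/wr11.png

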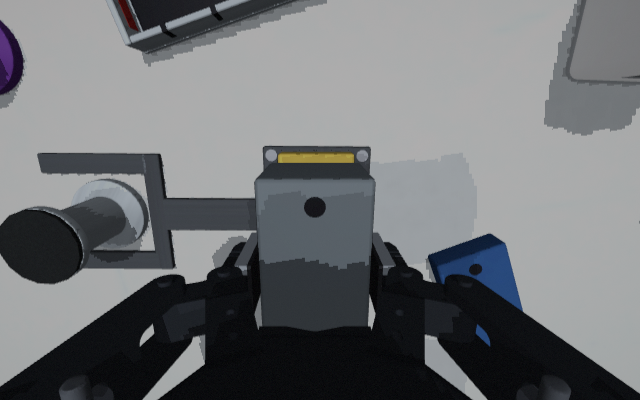

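Request:
arm_command:
  rows:
    - {"delta_rot":[0,0,0],"xyz":[0.001,0.001,0.015],"gripper":0.04}
    - {"delta_rot":[0,0,0],"xyz":[0,0,0.008],"gripper":0.04}
    - {"delta_rot":[0,0,0],"xyz":[0,0,0.004],"gripper":0.04}
    - {"delta_rot":[0,0,0],"xyz":[0,0,0.002],"gripper":0.04}
    - {"delta_rot":[0,0,0],"xyz":[0,0,0.001],"gripper":0.04}
    - {"delta_rot":[0,0,0],"xyz":[0,0,0],"gripper":0.04}

```text
time: 19.3
tool_pos: [0.5205, -0.0186, 0.0363]
tcp_rot: [-2.059, 2.369, -0.002]
wrist_force: [-2.7, 0.5, 3.3]
width: 0.576
```

```bash
python3 go.py .5195 -.0183 .0364 -98
```

```text
t 19.3 pos [ 0.5205 -0.0186  0.0363] yaw -98.02 w 49.2 F [-2.7  0.5  3.3] q [-0.08  0.18  2.1   0.    0.85  1.63]
tool shift [-0.0001  0.001  -0.0001] len 0.001 turn [-0.0029  0.0012 -0.0003] | shift after turn [-0.0001  0.001  -0.0001]
```

Contact: the vertical force went from about -3 to +3.3 N. I'll release and rise.

Request:
arm_command:
  rows:
    - {"delta_rot":[0,0,0],"xyz":[0,0,0],"gripper":0.07}
    - {"delta_rot":[0,0,0],"xyz":[0,0,0],"gripper":0.07}
    - {"delta_rot":[0,0,0],"xyz":[0,0,0],"gripper":0.07}
    - {"delta_rot":[0,0,0],"xyz":[0,0,-0.03],"gripper":0.08}
    - {"delta_rot":[0,0,0],"xyz":[0,0,-0.045],"gripper":0.085}
    - {"delta_rot":[0,0,0],"xyz":[0,0,-0.045],"gripper":0.085}
    - {"delta_rot":[0,0,0],"xyz":[0,0,0],"gripper":0.085}
    - {"delta_rot":[0,0,0],"xyz":[0,0,0],"gripper":0.085}

```text
time: 20.1
tool_pos: [0.5213, -0.0188, 0.1572]
tcp_rot: [-2.057, 2.367, -0.007]
wrist_force: [-0.1, -0.4, 0.4]
width: 0.993
```

```bash
python3 - <<'E'
from h import *
c=snap('wrist','wr12.png')
P=pts(c);z=P[...,2]
top(c,(z>.054)&(z<.07),.062,(60,320,230,420),'stack')
top(c,(z>.055)&(z<.07),.062,(60,320,30,230),'pillar')
for n,b in [('stack',(140,200,295,345)),]:
    print(np.median(z[b[0]:b[1],b[2]:b[3]]))
E
python3 go.py .684 -.0195 .14 9.5
```

```text
stack cen [519.7 -18.9] size(var) [49.7 89.6] axis deg 172.0 rect [517.7 -18.6] [49.7 89. ] 82.1
pillar cen [539.4 128.6] size(var) [38.  41.6] axis deg 106.1 rect [539.1 128.5] [43.  47.3] 17.2
0.06251361158887545
t 20.15 pos [ 0.5198 -0.0187  0.1553] yaw -98.02 w 85.2 F [-0.5 -0.7 -0.4] q [-0.08  0.03  2.02  0.    1.09  1.63]
tool shift [-0.0221 -0.1627  0.0159] len 0.165 turn [-0.0032 -0.0021 -1.8765] | shift after turn [0.1619 0.0279 0.0153]
```

View pics/wr12.png

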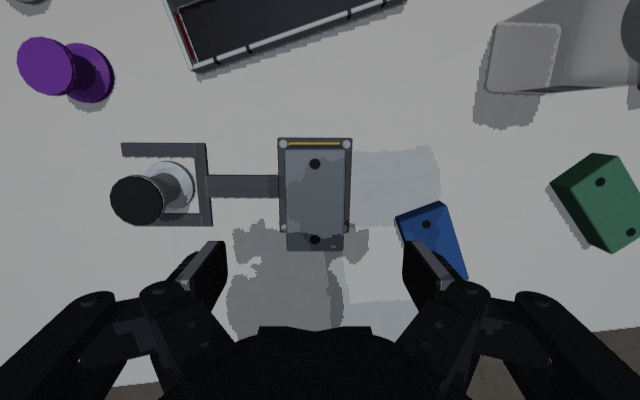

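Request:
arm_command:
  rows:
    - {"delta_rot":[0,0,-0.145],"xyz":[0,0,0],"gripper":0.085}
    - {"delta_rot":[0,0,-0.145],"xyz":[0,0,0],"gripper":0.085}
    - {"delta_rot":[0,0,-0.145],"xyz":[0,0,0],"gripper":0.085}
    - {"delta_rot":[0,0,-0.145],"xyz":[0,0,0],"gripper":0.085}
    - {"delta_rot":[0,0,-0.145],"xyz":[0,0,0],"gripper":0.085}
    - {"delta_rot":[0,0,-0.145],"xyz":[0,0,0],"gripper":0.085}
    - {"delta_rot":[0,0,-0.145],"xyz":[0,0,0],"gripper":0.085}
    - {"delta_rot":[0,0,-0.145],"xyz":[0,0,0],"gripper":0.085}
    - {"delta_rot":[0,0,-0.145],"xyz":[0,0,0],"gripper":0.085}
    - {"delta_rot":[0,0,-0.145],"xyz":[0,0,0],"gripper":0.085}
    - {"delta_rot":[0,0,-0.145],"xyz":[0,0,0],"gripper":0.085}
    - {"delta_rot":[0,0,-0.145],"xyz":[0,0,0],"gripper":0.085}

```text
time: 21.35
tool_pos: [0.518, -0.0186, 0.1525]
tcp_rot: [-3.14, -0.055, 0.003]
wrist_force: [-0.1, 0.1, 0.1]
width: 0.994
```

```bash
python3 go.py .684 -.0195 .14 9.5
```

```text
t 21.35 pos [ 0.518  -0.0186  0.1525] yaw 2.02 w 84.8 F [-0.1  0.1  0.1] q [-0.08  0.03  2.02  0.    1.09 -0.12]
tool shift [0.1659 0.0068 0.0122] len 0.167 turn [-0.0014  0.0021 -0.1306] | shift after turn [0.1636 0.0283 0.0125]
```

Request:
arm_command:
  rows:
    - {"delta_rot":[0,0.002,-0.1306],"xyz":[0,0,0],"gripper":0.085}
    - {"delta_rot":[0,0,0],"xyz":[0.0409,0.007,0],"gripper":0.085}
    - {"delta_rot":[0,0,0],"xyz":[0.0409,0.007,0],"gripper":0.085}
    - {"delta_rot":[0,0,0],"xyz":[0.0409,0.007,0],"gripper":0.085}
    - {"delta_rot":[0,0,0],"xyz":[0.0409,0.007,0],"gripper":0.085}
    - {"delta_rot":[0,0,0],"xyz":[0,0,0],"gripper":0.085}
    - {"delta_rot":[0,0,0],"xyz":[0,0,0],"gripper":0.085}
    - {"delta_rot":[0,0,0],"xyz":[0,0,0],"gripper":0.085}

```text
time: 22.15
tool_pos: [0.6837, -0.0202, 0.1539]
tcp_rot: [-3.13, -0.251, -0.001]
wrist_force: [0.6, 0.0, 0.5]
width: 0.993
```

```bash
python3 - <<'E'
from h import *
c=snap('wrist','wr13.png')
P=pts(c);z=P[...,2];im=c['pixels']
E
python3 go.py .684 -.0195 .005 9.5
```

```text
t 22.2 pos [ 0.6839 -0.0202  0.1547] yaw 9.16 w 85.3 F [-0.2 -0.2  0.4] q [-0.07  0.33  1.66  0.    1.15 -0.23]
tool shift [-1.000e-04 -6.000e-04  1.497e-01] len 0.15 turn [-0.0008 -0.0018 -0.0059] | shift after turn [ 0.0002 -0.0007  0.1497]
```

View pics/wr13.png

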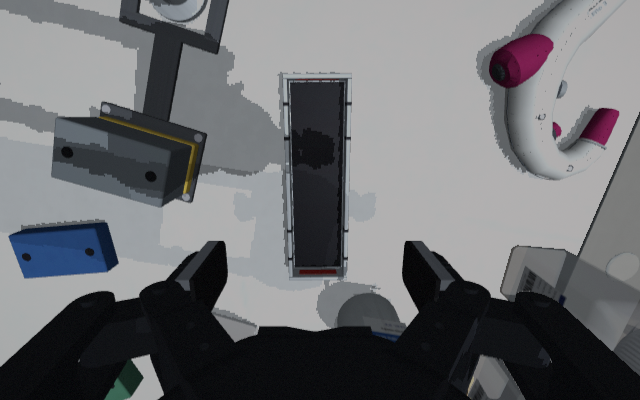

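```bash
python3 - <<'E'
from h import *
c=dict(np.load('pics/wr13.png.npz'));P=pts(c)
print('cam',np.linalg.inv(c['camera_from_world'])[:3,3].round(3))
for u,v in [(350,305),(365,310),(370,330),(385,333),(235,320),(318,276),(318,76),(290,180),(347,180)]: print((u,v),P[v,u].round(3))
t=dict(np.load('pics/top0.png.npz'));Q=pts(t);m=(Q[...,2]>.06)&(Q[...,0]>.66)&(Q[...,0]<.82)&(Q[...,1]<-.08)&(Q[...,1]>-.25)
q=Q[m];print(q.min(0),q.max(0));q=q[q[:,2]>.15];print(q.min(0),q.max(0))
top(c,(P[...,2]>.015)&(P[...,2]<.03)|((P[...,2]<.01)&(c['pixels'].max(2)<75)),.024,(60,300,275,360),'tray')
E
```

```text
cam [0.672 0.045 0.297]
(350, 305) [ 0.744 -0.148  0.015]
(365, 310) [ 0.756 -0.14   0.032]
(370, 330) [ 0.697 -0.008  0.229]
(385, 333) [ 0.768 -0.136  0.067]
(235, 320) [ 0.619 -0.195  0.005]
(318, 276) [ 0.702 -0.113  0.023]
(318, 76) [0.671 0.077 0.026]
(290, 180) [ 0.659 -0.018  0.019]
(347, 180) [ 0.712 -0.008  0.025]
[ 0.73530884 -0.20206239  0.06002064] [ 0.79876601 -0.10496677  0.21026559]
[ 0.75254564 -0.18746448  0.15008381] [ 0.78876779 -0.10496677  0.21026559]
tray cen [684.3  -9.9] size(var) [ 58.7 196. ] axis deg 99.5 rect [685.9 -19.4] [ 60.4 199.6] 9.5
```

Request:
arm_command:
  rows:
    - {"delta_rot":[0,0,-0.006],"xyz":[0.001,0,0.04],"gripper":0.085}
    - {"delta_rot":[0,0,0],"xyz":[0,0,0.045],"gripper":0.085}
    - {"delta_rot":[0,0,0],"xyz":[0,0,0.04],"gripper":0.085}
    - {"delta_rot":[0,0,0],"xyz":[0,0,0.018],"gripper":0.085}
    - {"delta_rot":[0,0,0],"xyz":[0,0,0],"gripper":0.085}
    - {"delta_rot":[0,0,0],"xyz":[0,0,0],"gripper":0.085}

```text
time: 22.8
tool_pos: [0.6881, -0.02, 0.0147]
tcp_rot: [-3.13, -0.26, -0.01]
wrist_force: [0.8, 0.5, 1.2]
width: 0.995
```

```bash
python3 go.py .6848 -.0195 .004 9.5
```

```text
t 22.8 pos [ 0.6881 -0.02    0.0147] yaw 9.5 w 85.0 F [0.8 0.5 1.2] q [-0.07  0.48  1.74  0.    0.91 -0.23]
tool shift [-0.0033 -0.0011  0.0106] len 0.011 turn [ 0.0002 -0.0064  0.0001] | shift after turn [-0.0032 -0.0011  0.0107]
```

Request:
arm_command:
  rows:
    - {"delta_rot":[0,0,0],"xyz":[-0.002,0,0.008],"gripper":0.085}
    - {"delta_rot":[0,0,0],"xyz":[0,0,0],"gripper":0.085}
    - {"delta_rot":[0,0,0],"xyz":[0,0,0],"gripper":0.05}
    - {"delta_rot":[0,0,0],"xyz":[0,0,0],"gripper":0.05}
    - {"delta_rot":[0,0,0],"xyz":[0,0,0],"gripper":0.05}
    - {"delta_rot":[0,0,0],"xyz":[0,0,0],"gripper":0.05}
    - {"delta_rot":[0,0,0],"xyz":[0,0,0],"gripper":0.05}
  force: 40

```text
time: 23.5
tool_pos: [0.6867, -0.0204, 0.0065]
tcp_rot: [-3.131, -0.26, -0.011]
wrist_force: [0.1, -0.0, 5.5]
width: 0.689
```

```bash
python3 go.py;python3 -c "
from h import *
snap('wrist','wr14.png')"
```

```text
t 23.5 pos [ 0.6867 -0.0204  0.0065] yaw 9.5 w 58.8 F [ 0.1 -0.   5.5] q [-0.07  0.49  1.75  0.    0.9  -0.23]
```

View pics/wr14.png

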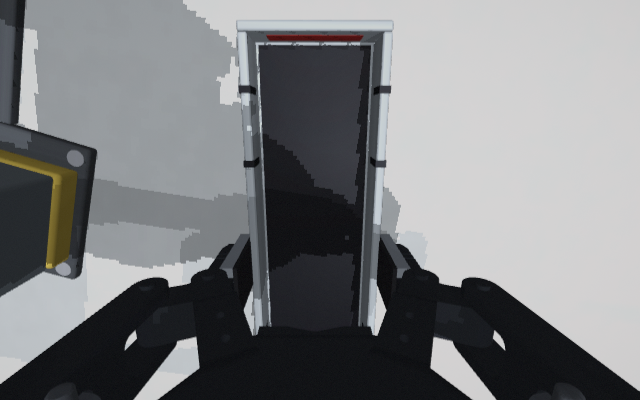

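Request:
arm_command:
  rows:
    - {"delta_rot":[0,0,0],"xyz":[0,0,-0.01],"gripper":0.05}
    - {"delta_rot":[0,0,0],"xyz":[0,0,-0.03],"gripper":0.05}
    - {"delta_rot":[0,0,0],"xyz":[0,0,-0.04],"gripper":0.05}
    - {"delta_rot":[0,0,0],"xyz":[0,0,-0.04],"gripper":0.05}
    - {"delta_rot":[0,0,0],"xyz":[0,0,-0.01],"gripper":0.05}
    - {"delta_rot":[0,0,0],"xyz":[0,0,0],"gripper":0.05}
    - {"delta_rot":[0,0,0],"xyz":[0,0,0],"gripper":0.05}

```text
time: 24.25
tool_pos: [0.6834, -0.0204, 0.1331]
tcp_rot: [-3.13, -0.26, -0.002]
wrist_force: [0.4, 0.0, -2.7]
width: 0.69
```

```bash
python3 go.py .5282 .0550 .135 -8;python3 -c "
from h import *
c=snap('wrist','wr15.png');P=pts(c)
for u,v in [(315,25),(260,330),(368,330),(240,60),(390,60)]: print(P[v-1:v+2,u-1:u+2].reshape(-1,3).mean(0).round(4))"
```

```text
t 24.25 pos [ 0.6834 -0.0204  0.1331] yaw 9.51 w 58.9 F [ 0.4  0.  -2.7] q [-0.07  0.35  1.68  0.    1.11 -0.23]
tool shift [-0.1406 -0.0999 -0.0021] len 0.173 turn [-0.0011 -0.0014  0.3055] | shift after turn [-0.1642 -0.053  -0.0019]
[0.6666 0.0773 0.1517]
[ 0.6664 -0.0136  0.2076]
[ 0.6955 -0.0085  0.2079]
[0.6398 0.0605 0.1514]
[0.7078 0.0802 0.1015]
```

View pics/wr15.png

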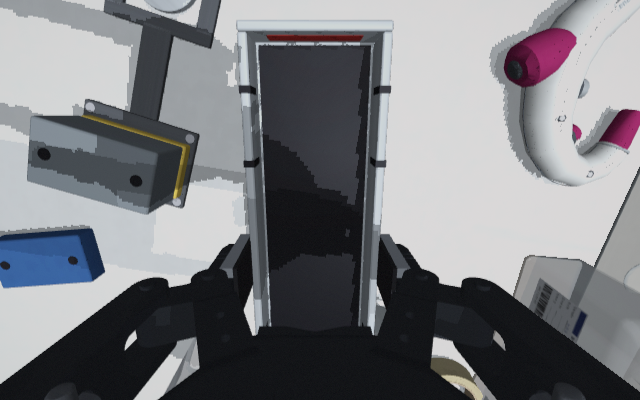

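Request:
arm_command:
  rows:
    - {"delta_rot":[0,0,0.1],"xyz":[0,0,0],"gripper":0.05}
    - {"delta_rot":[0,0,0.1],"xyz":[0,0,0],"gripper":0.05}
    - {"delta_rot":[0,0,0.1055],"xyz":[0,0,0],"gripper":0.05}
    - {"delta_rot":[0,0,0],"xyz":[-0.0274,-0.0088,0],"gripper":0.05}
    - {"delta_rot":[0,0,0],"xyz":[-0.0274,-0.0088,0],"gripper":0.05}
    - {"delta_rot":[0,0,0],"xyz":[-0.0274,-0.0088,0],"gripper":0.05}
    - {"delta_rot":[0,0,0],"xyz":[-0.0274,-0.0088,0],"gripper":0.05}
    - {"delta_rot":[0,0,0],"xyz":[-0.0274,-0.0088,0],"gripper":0.05}
    - {"delta_rot":[0,0,0],"xyz":[-0.0274,-0.0088,0],"gripper":0.05}
    - {"delta_rot":[0,0,0],"xyz":[0,0,0.02],"gripper":0.05}
    - {"delta_rot":[0,0,0],"xyz":[0,0,0],"gripper":0.05}
    - {"delta_rot":[0,0,0],"xyz":[0,0,0],"gripper":0.05}

```text
time: 25.5
tool_pos: [0.5279, 0.0546, 0.1124]
tcp_rot: [-3.133, 0.219, -0.0]
wrist_force: [0.3, -0.4, -2.3]
width: 0.685
```

```bash
python3 go.py .5282 .0550 .0685 -8.1;python3 -c "
from h import *
snap('wrist','wr16.png')"
```

```text
t 25.5 pos [0.5279 0.0546 0.1124] yaw -8.0 w 58.5 F [ 0.3 -0.4 -2.3] q [0.06 0.1  2.03 0.   1.01 0.19]
tool shift [ 0.0002 -0.0004  0.0439] len 0.044 turn [-0.0006 -0.0002  0.0018] | shift after turn [ 0.0002 -0.0005  0.0439]
```

View pics/wr16.png

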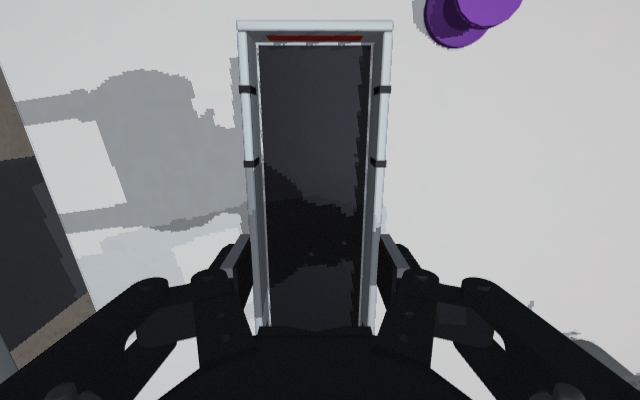

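Request:
arm_command:
  rows:
    - {"delta_rot":[0,0,0],"xyz":[0,0,0.02],"gripper":0.05}
    - {"delta_rot":[0,0,0],"xyz":[0,0,0.015],"gripper":0.05}
    - {"delta_rot":[0,0,0],"xyz":[0,0,0.005],"gripper":0.05}
    - {"delta_rot":[0,0,0],"xyz":[0,0,0.002],"gripper":0.05}
    - {"delta_rot":[0,0,0],"xyz":[0,0,0],"gripper":0.05}
    - {"delta_rot":[0,0,0],"xyz":[0,0,0],"gripper":0.05}

```text
time: 26.15
tool_pos: [0.5304, 0.0548, 0.0731]
tcp_rot: [-3.133, 0.219, -0.009]
wrist_force: [-0.2, -0.7, -1.8]
width: 0.689
```

```bash
python3 go.py .5282 .0550 .0685 -8.1
```

```text
t 26.15 pos [0.5304 0.0548 0.0731] yaw -8.0 w 58.9 F [-0.2 -0.7 -1.8] q [0.06 0.15 2.06 0.   0.93 0.19]
tool shift [-0.0023  0.0001  0.0046] len 0.005 turn [-0.0018 -0.0057  0.0017] | shift after turn [-0.0023  0.0001  0.0046]
```

Request:
arm_command:
  rows:
    - {"delta_rot":[0,0,0],"xyz":[-0.001,0,0.002],"gripper":0.05}
    - {"delta_rot":[0,0,0],"xyz":[0,0,0.002],"gripper":0.05}
    - {"delta_rot":[0,0,0],"xyz":[0,0,0.001],"gripper":0.05}
    - {"delta_rot":[0,0,0],"xyz":[0,0,0],"gripper":0.05}
    - {"delta_rot":[0,0,0],"xyz":[0,0,0],"gripper":0.05}

```text
time: 26.65
tool_pos: [0.5291, 0.055, 0.0685]
tcp_rot: [-3.133, 0.219, -0.008]
wrist_force: [-3.3, 0.9, 5.7]
width: 0.687
```

```bash
python3 go.py .5282 .0550 .0685 -8.1
```

```text
t 26.65 pos [0.5291 0.055  0.0685] yaw -7.99 w 58.7 F [-3.3  0.9  5.7] q [0.06 0.15 2.06 0.   0.92 0.2 ]
tool shift [-0.0009  0.0001 -0.    ] len 0.001 turn [-0.0017 -0.0051  0.0019] | shift after turn [-0.0009  0.0001 -0.    ]
```

Request:
arm_command:
  rows:
    - {"delta_rot":[0,0,0],"xyz":[0,0,0],"gripper":0.065}
    - {"delta_rot":[0,0,0],"xyz":[0,0,0],"gripper":0.08}
    - {"delta_rot":[0,0,0],"xyz":[0,0,0],"gripper":0.085}
    - {"delta_rot":[0,0,0],"xyz":[0,0,0],"gripper":0.085}
    - {"delta_rot":[0,0,0],"xyz":[0,0,0],"gripper":0.085}
    - {"delta_rot":[0,0,0],"xyz":[0,0,-0.02],"gripper":0.085}
    - {"delta_rot":[0,0,0],"xyz":[0,0,-0.04],"gripper":0.085}
    - {"delta_rot":[0,0,0],"xyz":[0,0,-0.045],"gripper":0.085}
    - {"delta_rot":[0,0,0],"xyz":[0,0,-0.045],"gripper":0.085}
    - {"delta_rot":[0,0,0],"xyz":[0,0,0],"gripper":0.085}
    - {"delta_rot":[0,0,0],"xyz":[0,0,0],"gripper":0.085}

```text
time: 27.75
tool_pos: [0.5293, 0.0548, 0.2194]
tcp_rot: [-3.132, 0.219, -0.014]
wrist_force: [-0.6, -0.3, -0.7]
width: 0.989
```

```bash
python3 - <<'E'
from h import *
c=snap('wrist','wr17.png');snap('scene','sc17.png');snap('top','top17.png')
im=cv2.imread('pics/sc17.png')[150:350,120:440];cv2.imwrite('pics/sc17c.png',cv2.resize(im,None,fx=2.4,fy=2.4))
P=pts(c);z=P[...,2]
m=(z>.055)&(z<.1);m[320:]=0
top(c,m,.086,(0,320,240,400),'tray')
mm=np.zeros_like(m);mm[0:300,250:390]=1
q=P[mm&(z>.062)&(z<.078)]  # floor
A=np.c_[q-q.mean(0)];u,s,v=np.linalg.svd(A,full_matrices=False);n=v[2];print('floor',np.median(q[:,2]),'normal',n,'tilt',np.arccos(abs(n[2])))
q=P[mm&(z>.081)&(z<.092)];A=q-q.mean(0);v=np.linalg.svd(A,full_matrices=False)[2];print('rim',np.median(q[:,2]),v[2],np.arccos(abs(v[2][2])))
E
python3 go.py
```

```text
tray cen [529.   60.4] size(var) [ 66.4 201.7] axis deg 81.6 rect [527.5  56. ] [199.3  82.4] 82.1
floor 0.06734070083966792 normal [ 0.0044947   0.00434423 -0.99998046] tilt 0.0062510124101995464
rim 0.08642143996598811 [ 1.48500734e-04 -3.52565138e-03  9.99993774e-01] 0.0035287847501082902
t 27.9 pos [0.5268 0.0547 0.2155] yaw -8.0 w 85.1 F [ 1.  -0.2 -0.5] q [ 0.06 -0.    1.93  0.    1.21  0.2 ]
```

View pics/wr17.png

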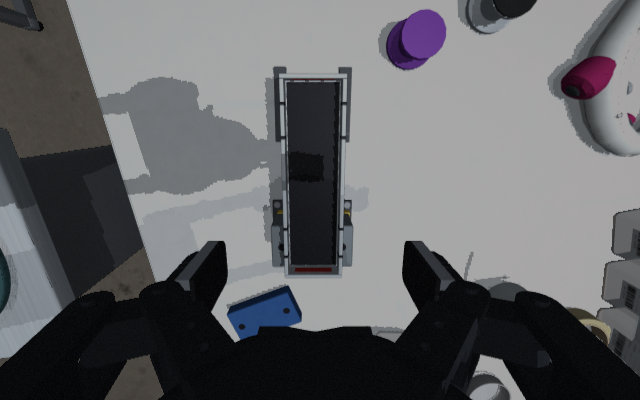

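View pics/sc17c.png

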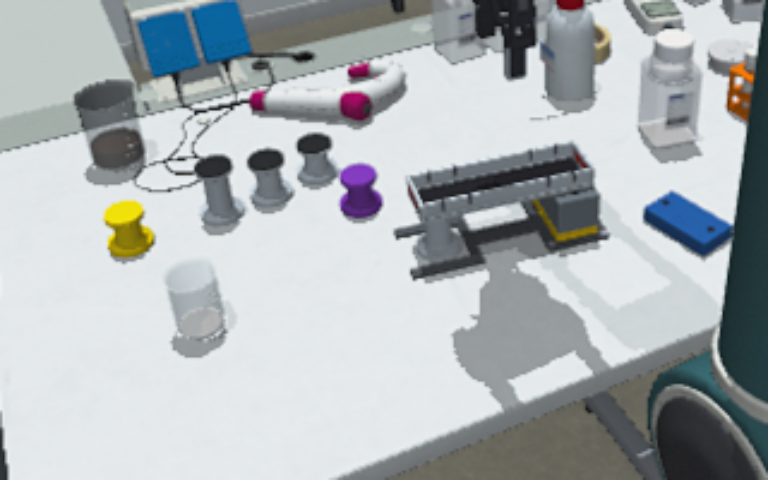

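The tray lies level on the pillar at one end and the grey-on-yellow stack at the other. Its centre is within about 2 mm of the rig's middle, its tilt about 0.004–0.006 rad, and the bystanders look unmoved. I'll hand it in.

```bash
python3 -c "
from workcell import bot
print(bot.finish_job())"
```

```text
the job is handed in; nothing more can be done
None
```

The tray is resting level on the rig, and I handed the job in at about 28 s of the 72 s allowed; no verdict was reported.

- **Plates used:** the pillar in the fork measured 62 mm high (pillar_c), so the stack had to be 56 mm. I moved the blue plate aside, set the yellow 12 mm plate on the pad and put the grey 44 mm plate on top of it. I then laid the tray across the stack and the pillar, right way up.
- **Stack height:** before the tray went on, the stack top measured 62.5 mm above the bench, against the pillar's 62 mm.
- **Tray position:** its centre measured about (527.5, 56) mm against a rig middle of (528, 55) mm, and its long axis ran at 82.1° against the rig's 81.8°.
- **Level:** a fit to the rim gave a tilt of 0.0035 rad and a fit to the floor gave 0.006 rad. Both are within the 0.025 rad limit, and the difference between them is depth noise.
- **Release and bystanders:** the gripper was open and well clear above the tray. In the last pictures the beaker, bottle and wash bottle looked untouched, and so did the part of the tube rack in view. I did not measure any of their positions again.
- **Checks that disagreed:** TCP readings taken while the arm was still settling were up to about 7 mm off, so I paused before the fine moves. A pixel average of the tray's centre was skewed about 5 mm by stack pixels in the mask, so I used the rectangle fit instead.

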